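Close the glue-up jig on a stepped pulley blank and hold it pressed

ROBOT

A 6-joint arm with a two-finger parallel gripper is mounted at the origin on the work surface. World frame = base frame: x ahead of the robot, y to its left, z up, the work surface at z = 0. Lengths are in mm, angles in rad, forces in N, time in s.
With the tool pointing down it reaches from about 325 to 850 mm from the base axis. Payload 4.4 kg.
Tool frame: the origin (TCP) lies at the very end of the fingers, on their centre line; the grasp point (between the pads) lies 19 mm behind it; z points along the fingers, x is the direction in which the jaws open and shut, and the axes are right-handed (so a half turn about z gives the same grasp; the last joint's range is limited). The gripper opens to 94 mm and grips with 3 to 60 N. Pads are 16 mm wide; open, the fingers measure 119 mm over their backs; the gripper's body (75 mm by 177 mm) begins 78 mm behind the grasp point.
Start: joints at [-1.373, 0.207, 1.542, -0, 1.393, -0.15], TCP at [196.506, -540.382, 205.447] pointing down, gripper open.
Joint ranges: [-2.73, 2.73], [-0.86, 2.22], [0.23, 2.46], [-1.11, 4.25], [0.08, 2.63], [-2.82, 2.82]. Speed limits (rad/s): [2.79, 2.79, 3.14, 3.14, 3.14, 3.14].

INTERFACE

Orientations are given as a unit quaternion [x, y, z, w].
In Python, from station import env, cams, job_done gives the robot as it stands. The module is installed in compiled form; this text tells all that it offers.
- The arm moves only by the shell command python3 -m jog 'ROWS' [OPENING] [FORCE]. ROWS is JSON, a list of rows, each an object with "dp": the shift along the tool's x, y, z in units of 300 mm (1.0 is 300 mm), a list of three; "turn": the turn, a rotation vector about the tool's x, y, z in units of 60 degrees (1.0 is 60 degrees), a list of three. A call has 1 to 12 rows; each row is the pose to reach, as a shift and turn from the pose commanded when the call began, along the tool's axes at that moment; what a row does not reach only later rows make up. A row lasts 1/10 s, in which the tool goes at most 50 mm and 8.59 degrees, less where a joint would pass 70% of its speed; a pose out of reach is approached as far as the arm can. A call with a number of a shift or a turn outside -1 to 1 is refused whole. A call with a gripper value outside its range is refused whole. OPENING is the finger opening in mm, from 0 to 94, set as the call begins (- or left out, the last holds). The fingers move at their own pace and stop on an object; FORCE is the grip in N (left out, the last holds). Time passes only in rows, so rows that repeat a pose let the fingers close. It gives the time, the measured TCP pose, the force and the opening at its end, in the units of the state.
- env.sense(): the state, without advancing time (a new reading comes with each control period).
- cams.capture(name): name is "scene" or "top"; returns the picture (400x640x3 uint8, red, green, blue); there is no depth.
- cams.camera_params(name): a dict with "camera_matrix" (3x3 intrinsics, pixels), "R" (3x3) and "t" (3): a world point X has camera coordinates R X + t. Camera axes: x right, y down, z forward; pixel columns grow to the right and rows downward; lengths in mm; the calibration is good to about 2 mm. A picture is of the moment at which its call begins. camera_params takes no time and is no camera call.
- job_done(): hands the job in, once; it reports no verdict.
The state is a dict: "time": time; "joints": joint angles; "qd": joint speeds; "effort": joint torques, N m; "tcp_pos": TCP position; "ee_rot": TCP orientation; "ft_force": force on the tool from outside, world axes, zero at the start; "ft_torque": the same for the moment, N m; "gripper_width": opening from 0.0 (shut) to 1.0 (fully open).
Only numpy, scipy, OpenCV 4.12 (cv2) and the standard library are available. Lean on these libraries where they do the work, as an engineer would, in place of code of your own. Each camera call takes 0.05 s, during which the arm holds its last target.

TASK

Glue up the stepped wooden pulley: lay the large disc centred in the scribed ring of the two-dowel jig and let go of it, then lay the small disc centred on top of it and let go. Then put the press plate over both dowels, down flat onto the small disc, and finish while still holding it pressed down there with a steady, firm push of about 15 N; do not let go of it at the end. Leave the jar, the polishing bar and the brush where they are.

Things in the scene. Friction and masses are not known exactly. Their poses are not given: they have to be found in the camera images.
- jig: Lower half: aluminium plate 90 (x) by 130 (y) by 12 mm, screwed to the bench, scribed ring 65 mm across round its centre. Two upright steel dowels, 10 mm diameter, at y = +48 and -48 mm, rise 44 mm above the plate (tips 56 mm above the bench), the last 6 mm tapering to 5 mm. Origin: centre of underside, on the bench, z up. Place and yaw vary.
- dowel_left (a point): Centre of the tip of the jig's dowel at jig y = +48 mm, 56 mm above the bench.
- dowel_right (a point): Centre of the tip of the jig's dowel at jig y = -48 mm, 56 mm above the bench.
- disc_large: Large plywood disc, 64 mm diameter, 14 mm thick, about 60 g, lying flat on the bench. Origin at the centre of its underside, z up. In the jig it leaves 11 mm to each dowel.
- disc_small: Small plywood disc, 46 mm diameter, 12 mm thick, about 30 g, lying flat on the bench. Origin at the centre of its underside, z up.
- press_plate: Upper half: aluminium plate 60 (x) by 122 (y) by 10 mm, about 300 g, flat on the bench, two 12.5 mm through holes at y = +48 and -48 mm (fits either way round). Dark wooden handle block on its middle, 22 (x) by 50 (y) by 40 mm tall, top 50 mm above the underside: pinch across the 22 mm. Origin: centre of underside, z up. Seated on both discs, its underside is 38 mm above the bench.
- glue_jar: White glue jar, 52 mm diameter, 62 mm tall, standing; bystander, leave alone. Origin at the centre of its underside.
- compound_bar: Reddish brown bar of polishing compound, 100 x 40 x 30 mm; bystander, leave alone. Origin at the centre of its underside.
- glue_brush: Brush 170 mm long lying roughly crosswise at the far side; bystander, leave alone. Origin at its underside.
Mind the look-alikes: they are no part of the job. What is shaped like the press_plate but orange or pink is not meant.

How it is judged (in metres and radians):
On the way, in this order (a step that is already met when the one before it is completed fails the run):
1. the large disc lies centred on the jig's plate, let go (horizontal distance between disc_large and jig below 0.005 m and z of disc_large in the frame of jig between 0.01 and 0.014 m and angle between disc_large's own z axis and vertical below 0.06 rad and contact force between the fingers and disc_large below 0.2 N and linear speed of disc_large below 0.02 m/s), for 0.2 s.
2. the small disc lies centred on the large one, let go (horizontal distance between each of disc_large, disc_small and jig below 0.005 m and z of disc_large in the frame of jig between 0.01 and 0.014 m and angle between each of disc_large, disc_small's own z axis and vertical below 0.06 rad and z of disc_small in the frame of jig between 0.024 and 0.028 m and contact force between the fingers and disc_small below 0.2 N and linear speed of disc_small below 0.02 m/s), for 0.2 s.
3. the press plate is down over both dowels, flat on the small disc (horizontal distance between each of disc_large, disc_small and jig below 0.005 m and z of disc_large in the frame of jig between 0.01 and 0.014 m and angle between each of disc_large, disc_small's own z axis and vertical below 0.06 rad and z of disc_small in the frame of jig between 0.024 and 0.028 m and horizontal distance between press_plate and jig below 0.003 m and z of press_plate in the frame of jig between 0.036 and 0.04 m and angle between press_plate's own z axis and vertical below 0.05 rad and angle between the y axis of press_plate and the y axis of jig, either way round below 0.05 rad), for 0.2 s.
At the end, for the whole second after the job is handed in: Discs stacked flat in the jig, each within 5 mm of its centre; press plate over both dowels, level and lined up (3 mm, 0.05 rad), underside 36 to 40 mm above the bench; fingers touch it and it bears on the small disc with 9 to 40 N, at rest, through the last second (all of step 3 and contact force between press_plate and disc_small between 9 and 40 N and contact force between the fingers and press_plate above 3 N and linear speed of press_plate below 0.01 m/s); the arm keeps its last pose, push and grip.
It fails at once if the glue jar was shifted by more than 25 mm (distance of glue_jar from where it was at the start of the episode above 0.025 m).
It fails at once if the compound bar was shifted by more than 25 mm (distance of compound_bar from where it was at the start of the episode above 0.025 m).
It fails at once if the glue brush was shifted by more than 25 mm (distance of glue_brush from where it was at the start of the episode above 0.025 m).
It also fails if it takes over 72 s, if anything falls off the work surface, if the arm or the gripper's body presses on something with over 40 N, if the wrist force passes 120 N, or if a joint passes its speed limit or range.

## Working session

There is one attempt and no reset: what is moved stays moved. The work goes in short steps, Python scripts to look and compute and a shell command to move; the robot and the scene stay as the last step left them, time stands still between calls to the robot, and variables do not carry over. Pictures are saved under pics/ and viewed, and the job is handed in when it is done.

```bash
mkdir -p pics
python3 - <<'E'
from station import env,cams
import cv2,numpy as np
print(env.sense())
for n in("scene","top"):
    im=cams.capture(n); cv2.imwrite(f"pics/{n}0.png",im[:,:,::-1]); print(n,cams.camera_params(n))
E
```

```text
{'time': 0.0, 'joints': array([-1.37252513e+00,  2.07418260e-01,  1.54295332e+00, -2.75211856e-05,
        1.39348148e+00, -1.50512230e-01]), 'qd': array([-3.61727264e-04, -4.93513679e-05,  2.23633113e-03, -8.46690187e-04,
       -1.92234547e-03,  4.78818747e-04]), 'effort': array([ 1.31111334e-03, -3.70876336e+01, -2.81419677e+01,  7.00261141e-02,
        3.58350947e-02, -1.55734315e-04]), 'tcp_pos': array([ 196.32197051, -539.58709059,  204.29210426]), 'ee_rot': array([ 8.19071919e-01, -5.73689736e-01, -8.27369868e-04, -7.70059949e-04]), 'ft_force': array([-0.6830165 , -0.14144481,  0.78553904]), 'ft_torque': array([-0.00763477, -0.00963732, -0.0560745 ]), 'gripper_width': 0.9987063487228703}
scene {'camera_matrix': array([[440.48892168,   0.        , 325.07210357],
       [  0.        , 440.48892168, 205.24240886],
       [  0.        ,   0.        ,   1.        ]]), 'R': array([[ 5.88293981e-01,  8.08646892e-01,  6.29748295e-04],
       [ 5.98008963e-01, -4.34529529e-01, -6.73475588e-01],
       [-5.44330297e-01,  3.96578230e-01, -7.39209196e-01]]), 't': array([-248.8098138 , -301.59106117, 1485.88554584])}
top {'camera_matrix': array([[482.50333893,   0.        , 322.66901395],
       [  0.        , 482.50333893, 208.56263681],
       [  0.        ,   0.        ,   1.        ]]), 'R': array([[-0.01937315, -0.99980955, -0.00235507],
       [-0.98457635,  0.01948753, -0.17386677],
       [ 0.17387955, -0.0010496 , -0.98476637]]), 't': array([ -31.42691752,  519.73997534, 1067.06024652])}
```

View pics/scene0.png

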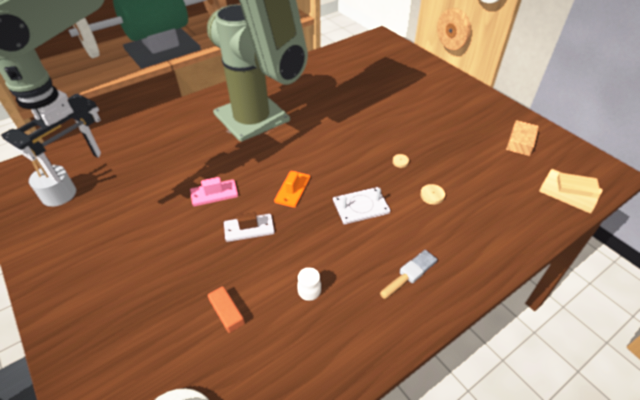

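View pics/top0.png

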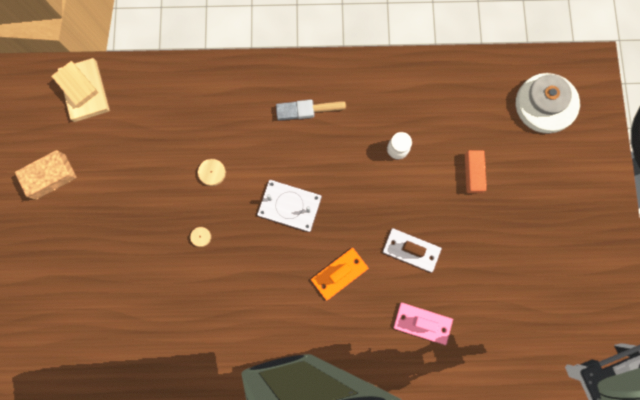

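The pictures show these items, given as top / scene pixels:
- **Press plate shape:** bare aluminium with a dark handle (412,250)/(249,227), orange (340,273)/(293,188), pink (423,322)/(214,190). By the description, the aluminium one is meant.
- **Discs:** large (211,172)/(432,194), small (200,237)/(400,160). The wood blocks at the far left are not round.
- **Jig:** (290,205)/(361,205).

I'll check the choice in one close crop and then measure.

```bash
cat > h.py <<'E'
from station import env,cams
import cv2,numpy as np
P={n:cams.camera_params(n) for n in("scene","top")}
def ray(n,uv,z):
    p=P[n];K,R,t=p["camera_matrix"],p["R"],p["t"]
    c=-R.T@t; d=R.T@np.linalg.inv(K)@np.array([uv[0],uv[1],1.]); return c+d*(z-c[2])/d[2]
def proj(n,X):
    p=P[n];q=p["camera_matrix"]@(p["R"]@np.asarray(X,float)+p["t"]); return q[:2]/q[2]
def tri(uvs):
    # uvs: dict cam->uv ; DLT
    A=[]
    M={n:P[n]["camera_matrix"]@np.c_[P[n]["R"],P[n]["t"]] for n in uvs}
    pts=cv2.triangulatePoints(M["top"],M["scene"],np.array(uvs["top"],float).reshape(2,1),np.array(uvs["scene"],float).reshape(2,1))
    return (pts[:3]/pts[3]).ravel()
E
python3 - <<'E'
import cv2,numpy as np
t=cv2.imread("pics/top0.png");s=cv2.imread("pics/scene0.png")
a=cv2.resize(t[170:245,250:330],(400,375),interpolation=cv2.INTER_CUBIC)
b=cv2.resize(t[215:290,375:455],(400,375),interpolation=cv2.INTER_CUBIC)
c=cv2.resize(s[180:230,325:400],(400,267),interpolation=cv2.INTER_CUBIC)[:225]
d=cv2.resize(s[205:250,212:287],(400,240),interpolation=cv2.INTER_CUBIC)[:225]
cv2.imwrite("pics/crop1.png",np.vstack([np.hstack([a,b]),np.hstack([c,d])]))
E
```

```text
(no output)
```

View pics/crop1.png

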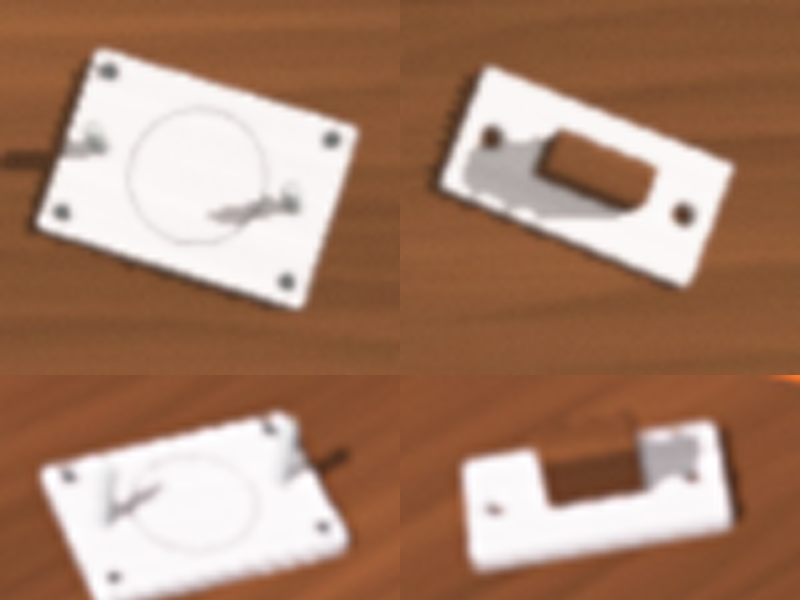

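```bash
cat > meas.py <<'E'
from h import *
def mask_obj(hsv,kind):
    H,S,V=[hsv[...,i].astype(int) for i in range(3)]
    if kind=="white": return ((S<60)&(V>150)).astype(np.uint8)
    if kind=="wood": return ((H>14)&(H<32)&(S>50)&(V>150)).astype(np.uint8)
def blob(im,kind,c,r):
    hsv=cv2.cvtColor(im,cv2.COLOR_RGB2HSV);m=mask_obj(hsv,kind)
    w=np.zeros_like(m);cv2.rectangle(w,(c[0]-r,c[1]-r),(c[0]+r,c[1]+r),1,-1);m*=w
    cs,_=cv2.findContours(m,cv2.RETR_EXTERNAL,cv2.CHAIN_APPROX_NONE)
    k=max(cs,key=cv2.contourArea);h=cv2.convexHull(k);M=cv2.moments(h)
    return np.array([M["m10"]/M["m00"],M["m01"]/M["m00"]]),k,M["m00"]
E
python3 - <<'E'
from meas import *
im={n:cv2.imread(f"pics/{n}0.png")[:,:,::-1].copy() for n in("top","scene")}
np.set_printoptions(precision=1,suppress=True)
for nm,kind,h,c in(("large","wood",14,{"top":(211,172),"scene":(432,194)}),("small","wood",12,{"top":(200,237),"scene":(400,160)}),
   ("jig","white",12,{"top":(290,205),"scene":(361,205)}),("plate","white",10,{"top":(412,250),"scene":(249,227)})):
    uv={}
    for n in("top","scene"):
        p,k,a=blob(im[n],kind,c[n],40 if n=="top" else 33); uv[n]=p
        X=ray(n,p,h/2); 
        pts=np.array([ray(n,q[0],h)[:2] for q in k],np.float32)
        print(nm,n,p,a,X, "rect",cv2.minAreaRect(pts))
    print("  tri",tri(uv))
# dark screw holes in top
g=cv2.cvtColor(im["top"],cv2.COLOR_RGB2GRAY).astype(float)
def dark(u,v,r=3):
    s=np.clip(200-g[v-r:v+r+1,u-r:u+r+1],0,None);yy,xx=np.mgrid[v-r:v+r+1,u-r:u+r+1]
    return np.array([(s*xx).sum()/s.sum(),(s*yy).sum()/s.sum()])
J=[ray("top",dark(u,v),12) for u,v in((271,184),(316,197),(262,212),(307,226))]
print("screws",np.array(J),np.mean(J,0))
print("yaw", [np.degrees(np.arctan2(*(a-b)[:2][::-1])) for a,b in((J[0],J[1]),(J[2],J[3]))])
H=[ray("top",dark(u,v),10) for u,v in((393,242),(431,257))]
print("holes",np.array(H),np.mean(H,0),np.linalg.norm(H[0]-H[1]),np.degrees(np.arctan2(*(H[0]-H[1])[:2][::-1])))
E
```

```text
large top [211.3 171.8] 578.5 [621.6 226.1   7. ] rect ((620.4939575195312, 224.14581298828125), (66.97809600830078, 64.35987091064453), 45.68656539916992)
large scene [432.1 193.6] 369.0 [621.8 225.5   7. ] rect ((626.0790405273438, 221.08358764648438), (63.492122650146484, 76.50921630859375), 45.61915588378906)
  tri [621.6 226.1   6.5]
small top [200.1 236.5] 319.5 [464.7 249.7   6. ] rect ((463.9701843261719, 248.29798889160156), (47.72386932373047, 44.952789306640625), 88.87681579589844)
small scene [400.3 160.3] 161.0 [465.8 249.1   6. ] rect ((470.9998779296875, 244.15859985351562), (44.87362289428711, 59.282039642333984), 48.03424072265625)
  tri [464.9 250.    4.8]
jig top [289.3 205.2] 2126.0 [535.8  38.1   6. ] rect ((535.0459594726562, 37.82339859008789), (133.4659881591797, 92.87214660644531), 71.43372344970703)
jig scene [360.9 204.9] 1385.5 [537.2  38.    6. ] rect ((540.4003295898438, 36.78379440307617), (140.47921752929688, 101.7896728515625), 71.30199432373047)
  tri [536.2  38.4   4.7]
plate top [411.9 249.9] 1422.0 [ 423.3 -249.8    5. ] rect ((422.970458984375, -248.58847045898438), (125.1287841796875, 63.260108947753906), 66.69732666015625)
plate scene [248.2 227.2] 1003.0 [ 424.6 -249.8    5. ] rect ((427.9714050292969, -250.24502563476562), (125.61384582519531, 71.62828826904297), 66.35991668701172)
  tri [ 423.5 -249.8    3.9]
screws [[588.6  82.3  12. ]
 [553.6 -27.1  12. ]
 [519.8 103.   12. ]
 [483.9  -3.7  12. ]] [536.5  38.6  12. ]
yaw [np.float64(72.28716703180287), np.float64(71.43152500886697)]
holes [[ 440.6 -205.3   10. ]
 [ 404.2 -293.1   10. ]] [ 422.4 -249.2   10. ] 95.02918362053467 67.44408404074252
```

```bash
cat > plan.py <<'E'
import sys
from h import *
from scipy.spatial.transform import Rotation as Ro
# plan.py x y z yawdeg(of tool x) -> dp/turn needed, tool axes and units
s=env.sense();R=Ro.from_quat(s["ee_rot"])
np.set_printoptions(precision=4,suppress=True)
Z=R.as_matrix()[:,2];X=R.as_matrix()[:,0]
print("t",round(s["time"],2),"tcp",s["tcp_pos"].round(2),"yaw",np.degrees(np.arctan2(X[1],X[0])).round(2),"tilt",np.degrees(np.arccos(-Z[2])).round(2),"F",s["ft_force"].round(2),"w",round(s["gripper_width"]*94,2),"j",s["joints"].round(2))
if len(sys.argv)>4:
    T=np.array(list(map(float,sys.argv[1:4])));y=np.radians(float(sys.argv[4]))
    Rt=np.column_stack([[np.cos(y),np.sin(y),0],[np.sin(y),-np.cos(y),0],[0,0,-1]])
    print("dp",R.inv().apply(T-s["tcp_pos"])/300,"turn",(R.inv()*Ro.from_matrix(Rt)).as_rotvec()/np.radians(60))
E
python3 plan.py 621.5 226 120 -18.4
```

```text
t 0.1 tcp [ 196.36 -539.66  204.42] yaw -70.02 tilt 0.12 F [-0.78  0.94  0.5 ] w 93.78 j [-1.37  0.21  1.54  0.    1.39 -0.15]
dp [-1.9137 -2.2039  0.2859] turn [-0.0011  0.0016 -0.8603]
```

```bash
python3 -m jog '[{"dp":[-0.1,-0.11,0.01],"turn":[0,0,0]},{"dp":[-0.2,-0.22,0.03],"turn":[0,0,0]},{"dp":[-0.31,-0.35,0.05],"turn":[0,0,0]},{"dp":[-0.42,-0.48,0.07],"turn":[0,0,0]},{"dp":[-0.53,-0.61,0.09],"turn":[0,0,0]},{"dp":[-0.64,-0.74,0.11],"turn":[0,0,0]},{"dp":[-0.75,-0.87,0.13],"turn":[0,0,0]},{"dp":[-0.86,-1.0,0.15],"turn":[0,0,0]}]' 94 20; python3 plan.py 621.5 226 120 -18.4
```

```text
time: 0.9
tcp_pos: [386.3, -200.8, 161.1]
ee_rot: [0.819, -0.574, -0.0, -0.0]
ft_force: [1.1, 0.2, 0.8]
gripper_width: 1.001
t 0.9 tcp [ 386.35 -200.81  161.07] yaw -70.04 tilt 0.0 F [1.12 0.16 0.84] w 94.1 j [-0.68 -0.05  1.92  0.    1.28  0.54]
dp [-1.0697 -1.2224  0.137 ] turn [-0.0001  0.     -0.8607]
```

```bash
python3 -m jog '[{"dp":[-0.1,-0.11,0.01],"turn":[0,0,0]},{"dp":[-0.2,-0.22,0.02],"turn":[0,0,-0.1]},{"dp":[-0.31,-0.35,0.03],"turn":[0,0,-0.2]},{"dp":[-0.42,-0.48,0.04],"turn":[0,0,-0.32]},{"dp":[-0.53,-0.61,0.05],"turn":[0,0,-0.44]},{"dp":[-0.64,-0.74,0.06],"turn":[0,0,-0.56]},{"dp":[-0.75,-0.87,0.07],"turn":[0,0,-0.68]},{"dp":[-0.86,-1.0,0.08],"turn":[0,0,-0.78]},{"dp":[-0.86,-1.0,0.08],"turn":[0,0,-0.86]}]'; python3 plan.py 621.5 226 60 -18.4
```

```text
time: 1.8
tcp_pos: [580.9, 146.9, 136.3]
ee_rot: [0.988, -0.156, -0.0, -0.001]
ft_force: [0.0, -0.1, -0.2]
gripper_width: 0.998
t 1.8 tcp [580.9  146.91 136.31] yaw -17.92 tilt 0.09 F [ 0.05 -0.07 -0.2 ] w 93.8 j [0.1  0.32 1.55 0.   1.27 0.41]
dp [ 0.0478 -0.2921  0.2548] turn [-0.0014  0.0006  0.0081]
```

```bash
python3 -m jog '[{"dp":[0,0,0],"turn":[0,0,0]}]'; python3 plan.py 621.5 226 60 -18.4
```

```text
time: 1.9
tcp_pos: [579.6, 143.9, 136.3]
ee_rot: [0.987, -0.159, -0.001, 0.0]
ft_force: [0.1, -0.1, -0.3]
gripper_width: 1.0
t 1.9 tcp [579.55 143.94 136.32] yaw -18.25 tilt 0.1 F [ 0.14 -0.08 -0.27] w 93.95 j [0.1  0.32 1.55 0.   1.27 0.42]
dp [ 0.0475 -0.3037  0.2541] turn [0.0007 0.0015 0.0026]
```

```bash
python3 -m jog '[{"dp":[0.015,-0.1,0.06],"turn":[0,0,0]},{"dp":[0.03,-0.2,0.13],"turn":[0,0,0]},{"dp":[0.047,-0.27,0.2],"turn":[0,0,0]},{"dp":[0.047,-0.304,0.254],"turn":[0,0,0.003]},{"dp":[0.047,-0.304,0.254],"turn":[0,0,0.003]},{"dp":[0.047,-0.304,0.254],"turn":[0,0,0.003]}]'; python3 plan.py 621.5 226 3 -18.4
python3 - <<'E'
from h import *
n=0
for c in("top","scene"):
    im=cams.capture(c)
    u,v=map(int,proj(c,[621.5,226,30])); a=im[max(0,v-60):v+60,max(0,u-60):u+60]
    cv2.imwrite(f"pics/a_{c}.png",cv2.resize(a,None,fx=4,fy=4,interpolation=cv2.INTER_CUBIC)[:,:,::-1])
E
```

```text
time: 2.5
tcp_pos: [621.2, 222.9, 60.9]
ee_rot: [0.987, -0.162, -0.001, 0.001]
ft_force: [0.1, -0.6, -0.3]
gripper_width: 1.001
t 2.5 tcp [621.23 222.93  60.94] yaw -18.69 tilt 0.11 F [ 0.08 -0.6  -0.31] w 94.12 j [ 0.21  0.52  1.43 -0.    1.19  0.54]
dp [-0.0022 -0.0102  0.1931] turn [ 0.0013  0.0012 -0.0049]
```

View pics/a_scene.png

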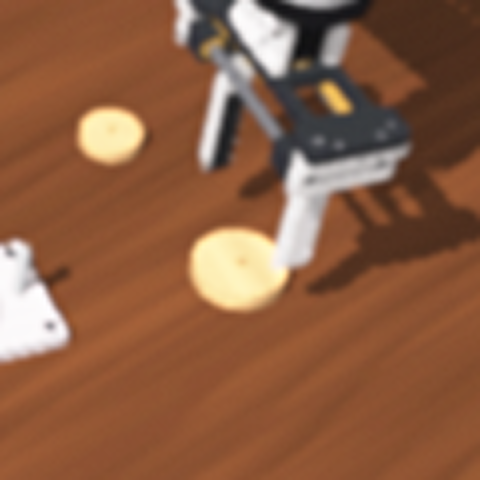

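View pics/a_top.png

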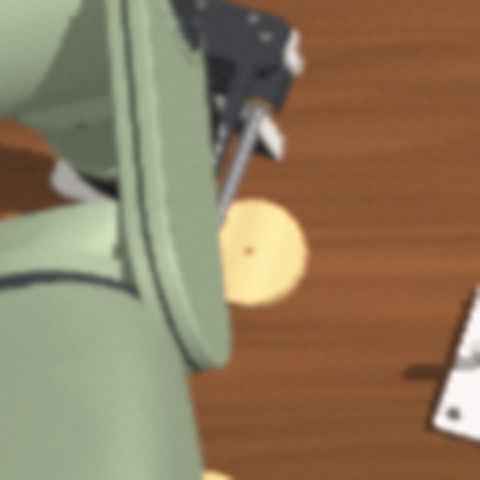

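```bash
python3 -m jog '[{"dp":[-0.002,-0.005,0.03],"turn":[0,0,-0.002]},{"dp":[-0.002,-0.008,0.06],"turn":[0,0,-0.002]},{"dp":[-0.002,-0.008,0.08],"turn":[0,0,-0.002]},{"dp":[-0.002,-0.008,0.08],"turn":[0,0,-0.002]}]'; python3 plan.py 621.5 226 3 -18.4
python3 - <<'E'
from h import *
p=proj("scene",[621.5,226,30]).astype(int)-60
s=env.sense()
R=np.array([np.cos(np.radians(-18.4)),np.sin(np.radians(-18.4)),0])
for X in(np.array([621.2,222.9,60.9])+R*47,np.array([621.2,222.9,60.9])-R*47): print((proj("scene",X)-p)*4)
E
```

```text
time: 3.0
tcp_pos: [620.7, 226.3, 35.5]
ee_rot: [0.987, -0.161, -0.001, 0.001]
ft_force: [-0.2, 0.8, -0.2]
gripper_width: 1.0
t 3.0 tcp [620.74 226.29  35.47] yaw -18.48 tilt 0.18 F [-0.17  0.83 -0.17] w 93.98 j [ 0.22  0.56  1.44 -0.    1.15  0.54]
dp [ 0.003  -0.0001  0.1082] turn [ 0.0016  0.0026 -0.0014]
[280.52940975 260.05909834]
[216.11892967 167.11912216]
```

```bash
python3 -m jog '[{"dp":[0.003,0,0.04],"turn":[0,0,0]},{"dp":[0.003,0,0.08],"turn":[0,0,0]},{"dp":[0.003,0,0.105],"turn":[0,0,0]},{"dp":[0.003,0,0.105],"turn":[0,0,0]},{"dp":[0.003,0,0.105],"turn":[0,0,0]}]'; python3 plan.py 621.5 226 3 -18.4
python3 -m jog '[{"dp":[0,0,0],"turn":[0,0,0]},{"dp":[0,0,0],"turn":[0,0,0]},{"dp":[0,0,0],"turn":[0,0,0]},{"dp":[0,0,0],"turn":[0,0,0]},{"dp":[0,0,0],"turn":[0,0,0]},{"dp":[0,0,0],"turn":[0,0,0]},{"dp":[0,0,0],"turn":[0,0,0]},{"dp":[0,0,0],"turn":[0,0,0]}]' 50 20; python3 plan.py 621.5 226 100 -18.4
```

```text
time: 3.5
tcp_pos: [622.7, 226.4, 5.2]
ee_rot: [0.987, -0.161, -0.0, 0.0]
ft_force: [0.6, 0.1, -0.2]
gripper_width: 0.999
t 3.5 tcp [622.71 226.41   5.21] yaw -18.47 tilt 0.05 F [ 0.64  0.14 -0.24] w 93.94 j [0.22 0.6  1.45 0.   1.1  0.54]
dp [-0.0034  0.0026  0.0074] turn [ 0.0004  0.0007 -0.0012]
time: 4.3
tcp_pos: [623.2, 226.5, 6.1]
ee_rot: [0.987, -0.161, 0.0, -0.0]
ft_force: [0.1, 0.6, 3.9]
gripper_width: 0.675
t 4.3 tcp [623.16 226.51   6.13] yaw -18.48 tilt 0.02 F [0.09 0.61 3.93] w 63.42 j [0.22 0.6  1.45 0.   1.1  0.54]
dp [-0.0046  0.0033 -0.3129] turn [-0.0002 -0.0003 -0.0013]
```

```bash
python3 -m jog '[{"dp":[0,0,-0.04],"turn":[0,0,0]},{"dp":[0,0,-0.1],"turn":[0,0,0]},{"dp":[0,0,-0.18],"turn":[0,0,0]},{"dp":[0,0,-0.28],"turn":[0,0,0]},{"dp":[0,0,-0.31],"turn":[0,0,0]},{"dp":[0,0,-0.31],"turn":[0,0,0]}]'; python3 plan.py 536.2 38.3 100 -18.4
```

```text
time: 4.9
tcp_pos: [625.2, 226.9, 102.2]
ee_rot: [0.987, -0.161, 0.003, -0.001]
ft_force: [-0.2, 1.4, -1.2]
gripper_width: 0.675
t 4.9 tcp [625.17 226.9  102.18] yaw -18.48 tilt 0.36 F [-0.17  1.4  -1.24] w 63.48 j [ 0.22  0.48  1.4  -0.    1.25  0.54]
dp [-0.0821  0.6903  0.0046] turn [-0.003  -0.0051 -0.0013]
```

```bash
python3 -m jog '[{"dp":[0,0.04,0],"turn":[0,0,0]},{"dp":[-0.02,0.12,0],"turn":[0,0,0]},{"dp":[-0.03,0.22,0],"turn":[0,0,0]},{"dp":[-0.04,0.33,0],"turn":[0,0,0]},{"dp":[-0.05,0.44,0],"turn":[0,0,0]},{"dp":[-0.06,0.54,0],"turn":[0,0,0]},{"dp":[-0.07,0.62,0],"turn":[0,0,0]},{"dp":[-0.08,0.67,0],"turn":[0,0,0]},{"dp":[-0.081,0.69,0.004],"turn":[0,0,0]},{"dp":[-0.081,0.69,0.004],"turn":[0,0,0]},{"dp":[-0.081,0.69,0.004],"turn":[0,0,0]},{"dp":[-0.081,0.69,0.004],"turn":[0,0,0]}]'; python3 plan.py 536.2 38.3 60 -18.4
python3 - <<'E'
from h import *
for c in("top","scene"):
    im=cams.capture(c); cv2.imwrite(f"pics/b_{c}_full.png",im[:,:,::-1])
    u,v=map(int,proj(c,[536,38,50])); a=im[max(0,v-60):v+60,max(0,u-60):u+60]
    print(c,u-60,v-60)
    cv2.imwrite(f"pics/b_{c}.png",cv2.resize(a,None,fx=4,fy=4,interpolation=cv2.INTER_CUBIC)[:,:,::-1])
E
```

```text
time: 6.1
tcp_pos: [534.8, 38.6, 97.5]
ee_rot: [0.987, -0.16, 0.0, -0.0]
ft_force: [0.3, -0.7, -0.5]
gripper_width: 0.675
t 6.1 tcp [534.77  38.58  97.52] yaw -18.41 tilt 0.02 F [ 0.28 -0.68 -0.5 ] w 63.4 j [-0.09  0.24  1.74  0.    1.16  0.23]
dp [ 0.0048 -0.0006  0.1251] turn [-0.0003 -0.0002 -0.0002]
top 227 141
scene 301 133
```

View pics/b_scene.png

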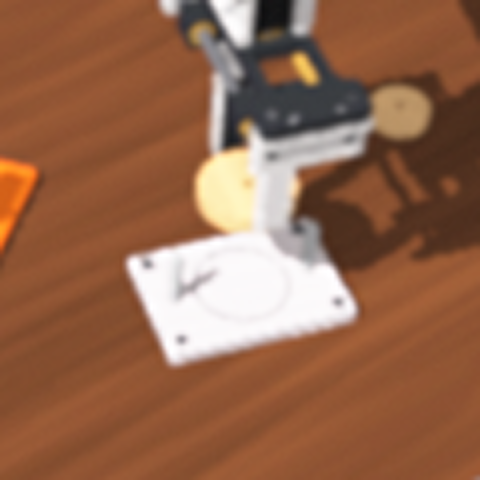

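View pics/b_top.png

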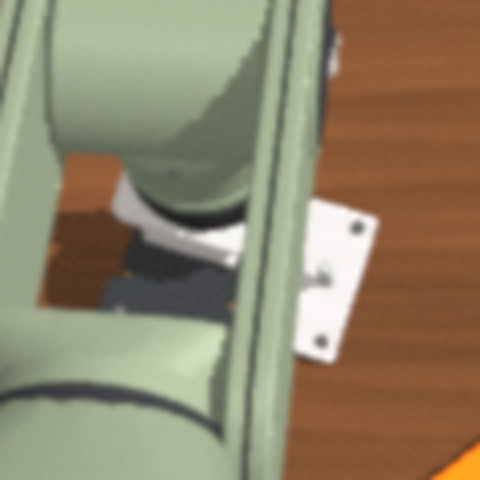

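Run:
```python
from h import *
im=cv2.imread("pics/b_scene_full.png");a=im[165:195,345:380]
cv2.imwrite("pics/b2.png",cv2.resize(a,None,fx=16,fy=16,interpolation=cv2.INTER_CUBIC))
print(ray("scene",(301+248.5/4-.5,133+185.5/4-.5),105.4))
print(proj("scene",[534.8,38.6,105.4]), [proj("scene",np.array([534.8,38.6,105.4])+32*np.array([np.cos(a),np.sin(a),0])) for a in np.radians([161.6,251.6,71.6])])
```

```text
[536.41889822  36.53944466 105.4       ]
[362.84640969 178.18953613] [array([358.46871351, 170.05544198]), array([351.13209901, 180.83171258]), array([374.42608934, 175.57772587])]
```

View pics/b2.png

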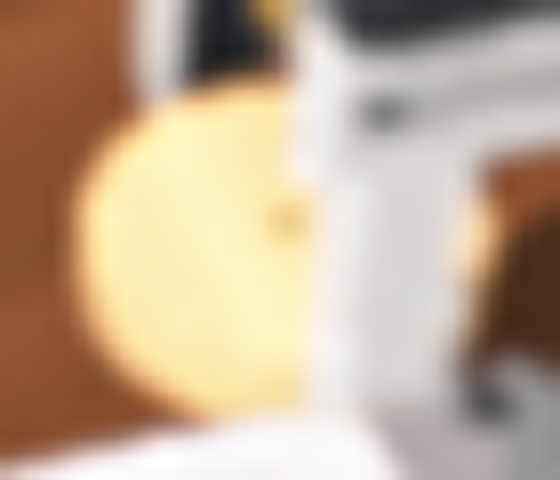

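```bash
python3 -m jog '[{"dp":[0.003,0,0.04],"turn":[0,0,0]},{"dp":[0.005,0,0.1],"turn":[0,0,0]},{"dp":[0.005,0,0.16],"turn":[0,0,0]},{"dp":[0.005,0,0.21],"turn":[0,0,0]},{"dp":[0.005,0,0.24],"turn":[0,0,0]},{"dp":[0.005,0,0.24],"turn":[0,0,0]},{"dp":[0.005,0,0.24],"turn":[0,0,0]},{"dp":[0.005,0,0.24],"turn":[0,0,0]}]'; python3 plan.py 536.2 38.3 18 -18.4
```

```text
time: 7.0
tcp_pos: [536.7, 37.3, 26.4]
ee_rot: [0.987, -0.161, 0.001, -0.0]
ft_force: [-0.4, 0.2, -0.7]
gripper_width: 0.675
t 7.0 tcp [536.71  37.27  26.4 ] yaw -18.47 tilt 0.11 F [-0.39  0.18 -0.69] w 63.48 j [-0.09  0.35  1.78  0.    1.02  0.23]
dp [-0.0027 -0.0027  0.028 ] turn [-0.0004 -0.0017 -0.0012]
```

```bash
python3 -m jog '[{"dp":[-0.001,-0.002,0.01],"turn":[0,0,0]},{"dp":[-0.001,-0.002,0.02],"turn":[0,0,0]},{"dp":[-0.001,-0.002,0.02],"turn":[0,0,0]}]'; python3 plan.py 536.2 38.3 18 -18.4;  python3 -m jog '[{"dp":[0,0,0],"turn":[0,0,0]},{"dp":[0,0,0],"turn":[0,0,0]}]'; python3 plan.py 536.2 38.3 18 -18.4
```

```text
time: 7.3
tcp_pos: [535.4, 38.0, 19.3]
ee_rot: [0.987, -0.161, -0.0, 0.0]
ft_force: [-0.3, -0.1, -0.3]
gripper_width: 0.67
t 7.3 tcp [535.36  38.04  19.3 ] yaw -18.47 tilt 0.03 F [-0.3  -0.09 -0.35] w 63.02 j [-0.09  0.36  1.78  0.    1.    0.23]
dp [ 0.0024 -0.0017  0.0043] turn [ 0.0001  0.0005 -0.0012]
time: 7.5
tcp_pos: [535.7, 38.0, 19.6]
ee_rot: [0.987, -0.161, 0.0, -0.0]
ft_force: [-1.1, -0.3, -0.2]
gripper_width: 0.672
t 7.5 tcp [535.74  37.96  19.63] yaw -18.48 tilt 0.01 F [-1.12 -0.3  -0.24] w 63.13 j [-0.09  0.36  1.78  0.    1.    0.23]
dp [ 0.0011 -0.0015  0.0054] turn [-0.     -0.0001 -0.0013]
```

```bash
python3 -m jog '[{"dp":[0.001,-0.001,0.003],"turn":[0,0,0]},{"dp":[0.001,-0.001,0.006],"turn":[0,0,0]},{"dp":[0.001,-0.001,0.006],"turn":[0,0,0]}]'; python3 plan.py 536.2 38.3 18 -18.4
```

```text
time: 7.8
tcp_pos: [536.3, 38.2, 18.1]
ee_rot: [0.987, -0.161, 0.0, -0.0]
ft_force: [-0.7, 0.2, 1.5]
gripper_width: 0.677
t 7.8 tcp [536.29  38.16  18.09] yaw -18.48 tilt 0.02 F [-0.74  0.18  1.51] w 63.59 j [-0.09  0.36  1.78  0.    1.    0.23]
dp [-0.0004 -0.0003  0.0003] turn [-0.0001 -0.0002 -0.0013]
```

Contact began at 18.1 mm, as expected. I'll release the disc and lift.

```bash
python3 -m jog '[{"dp":[0,0,0],"turn":[0,0,0]},{"dp":[0,0,0],"turn":[0,0,0]},{"dp":[0,0,0],"turn":[0,0,0]},{"dp":[0,0,0],"turn":[0,0,0]}]' 80 20; python3 -m jog '[{"dp":[0,0,-0.05],"turn":[0,0,0]},{"dp":[0,0,-0.13],"turn":[0,0,0]},{"dp":[0,0,-0.22],"turn":[0,0,0]},{"dp":[0,0,-0.3],"turn":[0,0,0]},{"dp":[0,0,-0.35],"turn":[0,0,0]},{"dp":[0,0,-0.35],"turn":[0,0,0]}]'; python3 plan.py 465 249.7 100 -18.4
```

```text
time: 8.2
tcp_pos: [536.0, 38.2, 17.7]
ee_rot: [0.987, -0.161, -0.0, 0.0]
ft_force: [0.2, -0.1, 0.8]
gripper_width: 0.851
time: 8.8
tcp_pos: [538.3, 38.0, 125.5]
ee_rot: [0.987, -0.161, 0.003, -0.0]
ft_force: [-0.0, 0.4, -0.3]
gripper_width: 0.849
t 8.8 tcp [538.34  38.01 125.53] yaw -18.47 tilt 0.34 F [-0.01  0.43 -0.31] w 79.76 j [-0.09  0.21  1.71  0.    1.21  0.23]
dp [-0.4559 -0.5917  0.0833] turn [-0.0013 -0.0056 -0.0012]
```

```bash
python3 -m jog '[{"dp":[-0.04,-0.05,0],"turn":[0,0,0]},{"dp":[-0.12,-0.16,0.02],"turn":[0,0,0]},{"dp":[-0.21,-0.27,0.04],"turn":[0,0,0]},{"dp":[-0.3,-0.39,0.06],"turn":[0,0,0]},{"dp":[-0.39,-0.5,0.08],"turn":[0,0,0]},{"dp":[-0.44,-0.57,0.14],"turn":[0,0,0]},{"dp":[-0.456,-0.592,0.2],"turn":[0,0,0]},{"dp":[-0.456,-0.592,0.2],"turn":[0,0,0]},{"dp":[-0.456,-0.592,0.2],"turn":[0,0,0]},{"dp":[-0.456,-0.592,0.2],"turn":[0,0,0]}]'; python3 plan.py 465 249.7 5 -18.4
python3 - <<'E'
from meas import *
for c in("top","scene"):
    im=cams.capture(c); cv2.imwrite(f"pics/c_{c}_full.png",im[:,:,::-1])
    p=proj(c,[536.2,38.3,19]);p2=tuple(int(i) for i in p)
    q,k,a=blob(im,"wood",p2,25); print(c,q,a,ray(c,q,19))
    u,v=p2;a=im[v-30:v+30,u-40:u+40];cv2.imwrite(f"pics/c_{c}.png",cv2.resize(a,None,fx=6,fy=6,interpolation=cv2.INTER_CUBIC)[:,:,::-1])
E
```

```text
time: 9.8
tcp_pos: [463.4, 249.4, 63.2]
ee_rot: [0.987, -0.161, 0.0, -0.0]
ft_force: [0.2, -0.7, 0.6]
gripper_width: 0.85
t 9.8 tcp [463.41 249.45  63.23] yaw -18.53 tilt 0.05 F [ 0.22 -0.68  0.58] w 79.87 j [ 0.33  0.27  1.79 -0.    1.08  0.65]
dp [ 0.0046 -0.0024  0.1941] turn [-0.0004 -0.0008 -0.0022]
top [288.80397471 204.66787112] 553.5 [534.64094487  38.2794483   19.        ]
scene [360.49567723 201.65465898] 347.0 [535.99668677  36.53007702  19.        ]
```

View pics/c_top_full.png

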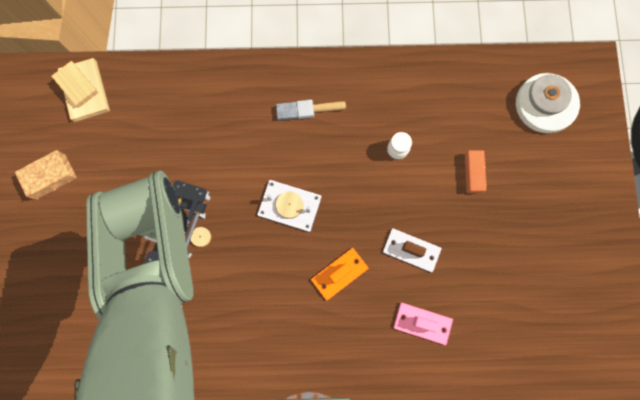

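View pics/c_scene.png

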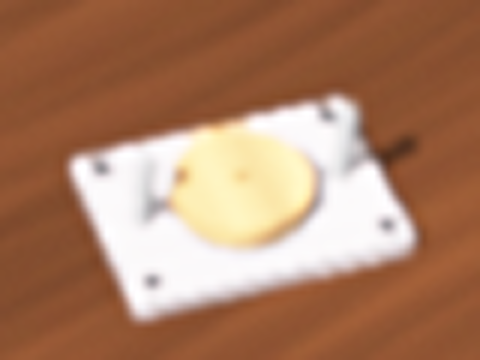

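The large disc lies in the ring, with its centre about 1.5 mm from the jig's in both views. Next is the small disc.

```bash
python3 -m jog '[{"dp":[0.004,-0.002,0.04],"turn":[0,0,0]},{"dp":[0.004,-0.002,0.09],"turn":[0,0,0]},{"dp":[0.004,-0.002,0.15],"turn":[0,0,0]},{"dp":[0.004,-0.002,0.194],"turn":[0,0,0]},{"dp":[0.004,-0.002,0.194],"turn":[0,0,0]},{"dp":[0.004,-0.002,0.194],"turn":[0,0,0]}]'; python3 plan.py 465 249.7 5 -18.4
python3 -m jog '[{"dp":[0,0,0],"turn":[0,0,0]},{"dp":[0,0,0],"turn":[0,0,0]},{"dp":[0,0,0],"turn":[0,0,0]},{"dp":[0,0,0],"turn":[0,0,0]},{"dp":[0,0,0],"turn":[0,0,0]},{"dp":[0,0,0],"turn":[0,0,0]},{"dp":[0,0,0],"turn":[0,0,0]},{"dp":[0,0,0],"turn":[0,0,0]}]' 35 20; python3 plan.py 465 249.7 120 -18.4
```

```text
time: 10.5
tcp_pos: [463.9, 249.9, 4.3]
ee_rot: [0.987, -0.161, -0.0, 0.0]
ft_force: [0.6, -0.6, -0.2]
gripper_width: 0.85
t 10.5 tcp [463.92 249.95   4.31] yaw -18.49 tilt 0.03 F [ 0.56 -0.59 -0.23] w 79.88 j [ 0.33  0.37  1.81 -0.    0.97  0.65]
dp [ 0.0037 -0.0004 -0.0023] turn [ 0.0003  0.0004 -0.0016]
time: 11.3
tcp_pos: [464.2, 250.2, 4.9]
ee_rot: [0.987, -0.161, 0.0, -0.0]
ft_force: [-0.4, -0.6, 2.6]
gripper_width: 0.483
t 11.3 tcp [464.18 250.25   4.88] yaw -18.48 tilt 0.03 F [-0.37 -0.62  2.59] w 45.43 j [0.33 0.36 1.81 0.   0.97 0.65]
dp [ 0.0033  0.0008 -0.3837] turn [-0.0003 -0.0004 -0.0013]
```

```bash
python3 -m jog '[{"dp":[0,0,-0.04],"turn":[0,0,0]},{"dp":[0,0,-0.1],"turn":[0,0,0]},{"dp":[0,0,-0.18],"turn":[0,0,0]},{"dp":[0,0,-0.28],"turn":[0,0,0]},{"dp":[0,0,-0.36],"turn":[0,0,0]},{"dp":[0,0,-0.38],"turn":[0,0,0]},{"dp":[0,0,-0.38],"turn":[0,0,0]}]'; python3 plan.py 536.2 38.3 110 -18.4
```

```text
time: 12.0
tcp_pos: [464.7, 250.4, 119.8]
ee_rot: [0.987, -0.161, 0.001, -0.001]
ft_force: [-0.0, 0.6, -1.1]
gripper_width: 0.48
t 12.0 tcp [464.69 250.42 119.77] yaw -18.48 tilt 0.15 F [-0.01  0.55 -1.11] w 45.09 j [0.33 0.19 1.75 0.   1.2  0.65]
dp [0.4501 0.5951 0.0326] turn [-0.0015 -0.002  -0.0013]
```

```bash
python3 -m jog '[{"dp":[0.03,0.04,0],"turn":[0,0,0]},{"dp":[0.08,0.11,0],"turn":[0,0,0]},{"dp":[0.15,0.2,0],"turn":[0,0,0]},{"dp":[0.23,0.3,0],"turn":[0,0,0]},{"dp":[0.31,0.4,0.01],"turn":[0,0,0]},{"dp":[0.38,0.49,0.03],"turn":[0,0,0]},{"dp":[0.43,0.56,0.03],"turn":[0,0,0]},{"dp":[0.45,0.595,0.03],"turn":[0,0,0]},{"dp":[0.45,0.595,0.03],"turn":[0,0,0]},{"dp":[0.45,0.595,0.03],"turn":[0,0,0]},{"dp":[0.45,0.595,0.03],"turn":[0,0,0]}]'; python3 plan.py 536.2 38.3 45 -18.4
python3 - <<'E'
from h import *
s=env.sense()["tcp_pos"]
im=cams.capture("scene"); cv2.imwrite("pics/d_full.png",im[:,:,::-1])
X=s+[0,0,-4.9+12]; p=proj("scene",X); print(p,[proj("scene",X+23*np.array([np.cos(a),np.sin(a),0])) for a in np.radians([161.6,251.6,71.6])])
u,v=map(int,p); print(u-18,v-15)
cv2.imwrite("pics/d.png",cv2.resize(im[v-15:v+15,u-18:u+18],None,fx=16,fy=16,interpolation=cv2.INTER_CUBIC)[:,:,::-1])
E
```

```text
time: 13.1
tcp_pos: [534.8, 39.2, 109.2]
ee_rot: [0.987, -0.16, -0.0, -0.0]
ft_force: [-0.2, -0.3, 0.3]
gripper_width: 0.483
t 13.1 tcp [534.75  39.17 109.23] yaw -18.4 tilt 0.06 F [-0.16 -0.33  0.35] w 45.43 j [-0.09  0.23  1.73  0.    1.19  0.23]
dp [0.0057 0.0013 0.2141] turn [-0.0002  0.0009  0.    ]
[363.28128783 175.00894029] [array([360.09161097, 169.13395512]), array([354.81843179, 176.90479893]), array([371.67363785, 173.1288765 ])]
345 160
```

View pics/d.png

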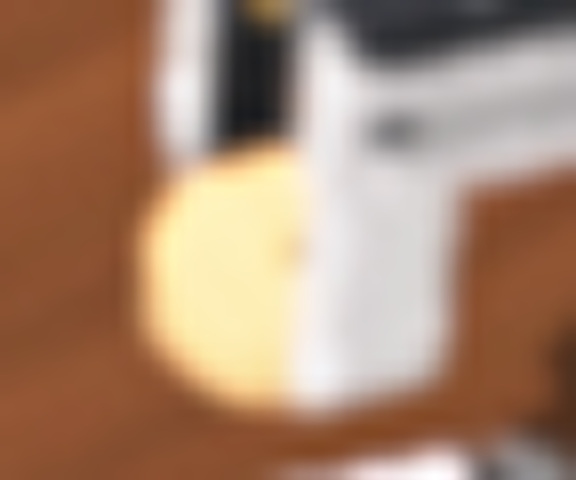

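```bash
python3 -m jog '[{"dp":[0.005,0,0.04],"turn":[0,0,0]},{"dp":[0.005,0,0.09],"turn":[0,0,0]},{"dp":[0.005,0,0.15],"turn":[0,0,0]},{"dp":[0.005,0,0.2],"turn":[0,0,0]},{"dp":[0.005,0,0.237],"turn":[0,0,0]},{"dp":[0.005,0,0.237],"turn":[0,0,0]},{"dp":[0.005,0,0.237],"turn":[0,0,0]},{"dp":[0.005,0,0.237],"turn":[0,0,0]}]'; python3 plan.py 536.2 38.8 31.5 -18.4;python3 -m jog '[{"dp":[0,0,0],"turn":[0,0,0]},{"dp":[0,0,0],"turn":[0,0,0]}]';python3 plan.py 536.2 38.8 31.5 -18.4
```

```text
time: 13.95
tcp_pos: [537.7, 37.7, 39.3]
ee_rot: [0.987, -0.16, 0.001, -0.0]
ft_force: [0.7, 0.7, -0.9]
gripper_width: 0.479
t 13.95 tcp [537.68  37.66  39.25] yaw -18.46 tilt 0.1 F [ 0.71  0.71 -0.9 ] w 45.0 j [-0.09  0.33  1.77  0.    1.04  0.23]
dp [-0.0059 -0.002   0.0258] turn [-0.0004 -0.0016 -0.001 ]
time: 14.15
tcp_pos: [537.5, 37.5, 39.2]
ee_rot: [0.987, -0.161, 0.001, -0.0]
ft_force: [0.1, 0.0, -0.2]
gripper_width: 0.483
t 14.15 tcp [537.46  37.53  39.21] yaw -18.48 tilt 0.09 F [ 0.06  0.02 -0.24] w 45.42 j [-0.09  0.33  1.77  0.    1.04  0.23]
dp [-0.0054 -0.0027  0.0257] turn [-0.0003 -0.0014 -0.0013]
```

```bash
python3 -m jog '[{"dp":[-0.003,-0.003,0.01],"turn":[0,0,0]},{"dp":[-0.003,-0.003,0.02],"turn":[0,0,0]},{"dp":[-0.003,-0.003,0.022],"turn":[0,0,0]},{"dp":[-0.003,-0.003,0.022],"turn":[0,0,0]},{"dp":[-0.003,-0.003,0.022],"turn":[0,0,0]}]'; python3 plan.py 536.2 38.8 31 -18.4
```

```text
time: 14.65
tcp_pos: [536.2, 38.7, 31.8]
ee_rot: [0.987, -0.161, -0.0, 0.0]
ft_force: [0.3, 0.3, 0.1]
gripper_width: 0.478
t 14.65 tcp [536.22  38.72  31.77] yaw -18.48 tilt 0.01 F [0.33 0.34 0.06] w 44.92 j [-0.09  0.34  1.77  0.    1.03  0.23]
dp [-0.0001 -0.0002  0.0026] turn [ 0.      0.0001 -0.0013]
```

```bash
python3 -m jog '[{"dp":[0,0,0.002],"turn":[0,0,0]},{"dp":[0,0,0.003],"turn":[0,0,0]},{"dp":[0,0,0.003],"turn":[0,0,0]}]'; python3 plan.py 536.2 38.8 31 -18.4
```

```text
time: 14.95
tcp_pos: [536.3, 38.7, 31.0]
ee_rot: [0.987, -0.161, 0.0, -0.0]
ft_force: [-0.0, -1.3, 0.2]
gripper_width: 0.482
t 14.95 tcp [536.28  38.73  30.96] yaw -18.48 tilt 0.0 F [-0.01 -1.31  0.18] w 45.3 j [-0.09  0.34  1.77  0.    1.03  0.23]
dp [-0.0003 -0.0001 -0.0001] turn [-0.     -0.     -0.0013]
```

```bash
python3 -m jog '[{"dp":[0,0,0.002],"turn":[0,0,0]},{"dp":[0,0,0.002],"turn":[0,0,0]}]'; python3 plan.py; python3 -m jog '[{"dp":[0,0,0],"turn":[0,0,0]},{"dp":[0,0,0],"turn":[0,0,0]},{"dp":[0,0,0],"turn":[0,0,0]},{"dp":[0,0,0],"turn":[0,0,0]}]' 65 20; python3 -m jog '[{"dp":[0,0,-0.05],"turn":[0,0,0]},{"dp":[0,0,-0.13],"turn":[0,0,0]},{"dp":[0,0,-0.22],"turn":[0,0,0]},{"dp":[0,0,-0.3],"turn":[0,0,0]},{"dp":[0,0,-0.4],"turn":[0,0,0]},{"dp":[0,0,-0.4],"turn":[0,0,0]}]'; python3 plan.py 423.4 -249.7 130 -23
```

```text
time: 15.15
tcp_pos: [536.4, 38.7, 30.9]
ee_rot: [0.987, -0.161, 0.0, 0.0]
ft_force: [-1.0, 0.1, 4.0]
gripper_width: 0.482
t 15.15 tcp [536.36  38.72  30.9 ] yaw -18.47 tilt 0.0 F [-1.02  0.06  4.01] w 45.34 j [-0.09  0.34  1.77 -0.    1.03  0.23]
time: 15.55
tcp_pos: [536.2, 38.7, 30.2]
ee_rot: [0.987, -0.161, -0.0, 0.0]
ft_force: [-0.2, -0.1, -0.3]
gripper_width: 0.691
time: 16.15
tcp_pos: [539.9, 38.5, 155.1]
ee_rot: [0.987, -0.161, 0.005, -0.0]
ft_force: [0.3, -0.2, -0.2]
gripper_width: 0.687
t 16.15 tcp [539.91  38.47 155.06] yaw -18.48 tilt 0.55 F [ 0.28 -0.16 -0.22] w 64.57 j [-0.09  0.18  1.69  0.    1.27  0.23]
dp [-0.0647  1.0343  0.0805] turn [-0.0026 -0.0089  0.0754]
```

```bash
python3 -m jog '[{"dp":[0,0.06,0],"turn":[0,0,0]},{"dp":[-0.01,0.18,0],"turn":[0,0,0.01]},{"dp":[-0.02,0.32,0.01],"turn":[0,0,0.03]},{"dp":[-0.03,0.47,0.03],"turn":[0,0,0.05]},{"dp":[-0.04,0.62,0.05],"turn":[0,0,0.08]},{"dp":[-0.05,0.77,0.08],"turn":[0,0,0.08]},{"dp":[-0.06,0.9,0.08],"turn":[0,0,0.08]},{"dp":[-0.06,1.0,0.08],"turn":[0,0,0.08]},{"dp":[-0.06,1.0,0.08],"turn":[0,0,0.08]},{"dp":[-0.06,1.0,0.08],"turn":[0,0,0.08]}]'; python3 plan.py 423.4 -249.7 65 -23.3
python3 - <<'E'
from meas import *
for c in("top","scene"):
    im=cams.capture(c); cv2.imwrite(f"pics/e_{c}_full.png",im[:,:,::-1])
    p=proj(c,[536.2,38.3,25]);p2=tuple(int(i) for i in p)
    u,v=p2;a=im[v-30:v+30,u-40:u+40];cv2.imwrite(f"pics/e_{c}.png",cv2.resize(a,None,fx=8,fy=8,interpolation=cv2.INTER_CUBIC)[:,:,::-1])
    print(c,u-40,v-30)
E
```

```text
time: 17.15
tcp_pos: [423.4, -239.9, 125.3]
ee_rot: [0.979, -0.203, -0.001, -0.001]
ft_force: [0.1, 0.0, 0.5]
gripper_width: 0.687
t 17.15 tcp [ 423.41 -239.86  125.28] yaw -23.38 tilt 0.12 F [0.13 0.   0.54] w 64.61 j [-0.69  0.1   1.84  0.    1.2  -0.29]
dp [0.0133 0.0303 0.2009] turn [-0.0011  0.0017 -0.0013]
top 248 173
scene 321 169
```

View pics/e_top.png

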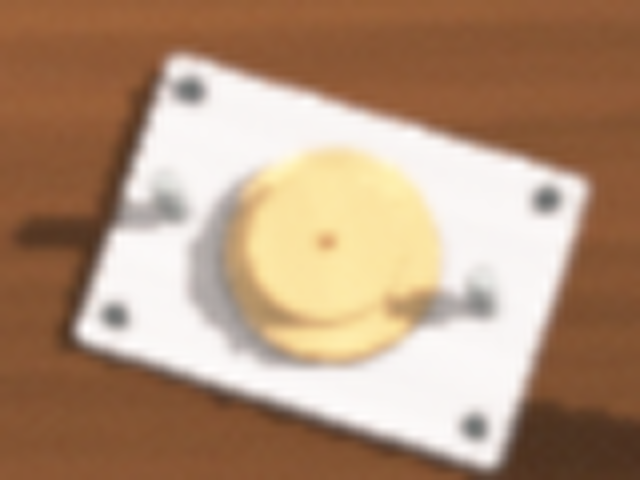

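View pics/e_scene.png

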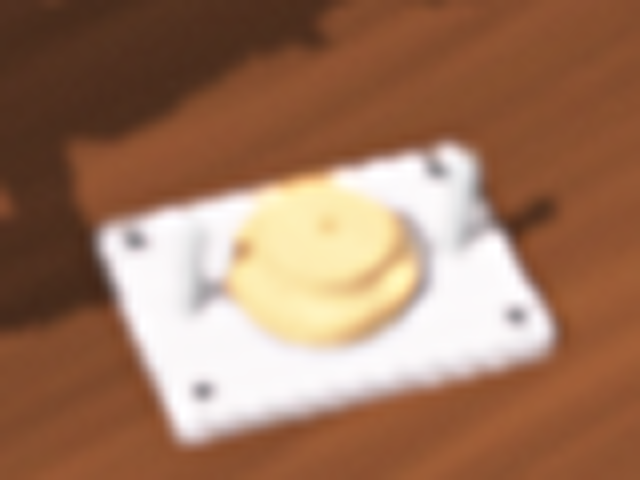

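View pics/e_scene_full.png

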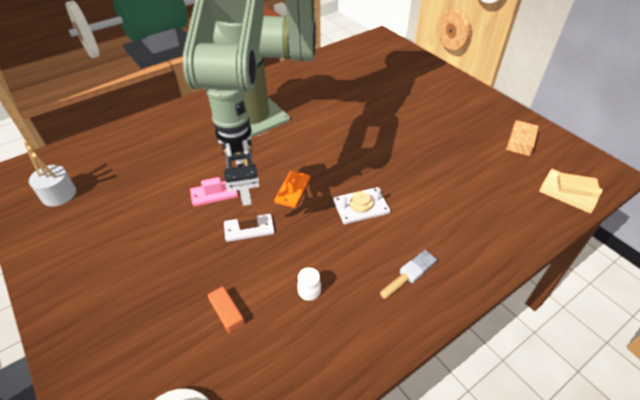

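Run:
```python
from h import *
np.set_printoptions(precision=2,suppress=True)
f=lambda o,x,y:(o[0]+(x+.5)/8-.5,o[1]+(y+.5)/8-.5)
t=(248,173);s=(321,169)
print("hole",ray("top",f(t,326,241),38),ray("scene",f(s,328,225),38),tri({"top":f(t,326,241),"scene":f(s,328,225)}))
# screws both views, by hand pixel
T=[ray("top",f(t,*q),12) for q in((190,90),(546,199),(115,315),(474,426))]
S=[ray("scene",f(s,*q),12) for q in((437,168),(135,240),(516,316),(203,390))]
print("top",np.mean(T,0),"scene",np.mean(S,0)); print(np.array(T),np.array(S))
for A in(T,S):
    print([np.degrees(np.arctan2(*(a-b)[:2][::-1])) for a,b in((A[0],A[1]),(A[2],A[3]))])
    print([np.degrees(np.arctan2(*(a-b)[:2][::-1]))for a,b in((A[0],A[2]),(A[1],A[3]))])
# expected dowel tip pixels
y=np.radians(71.6)
for sg in(1,-1):
    X=np.array([536.2+sg*48*np.cos(y),38.3+sg*48*np.sin(y),56]);B=X*[1,1,0]+[0,0,12]
    for c,o in(("top",t),("scene",s)): print(c,sg,((proj(c,X)-o+.5)*8-.5),((proj(c,B)-o+.5)*8-.5))
```

```text
hole [535.81  38.06  38.  ] [536.58  38.27  38.  ] [536.07  38.32  37.46]
top [535.96  38.46  12.  ] scene [536.34  38.57  12.  ]
[[587.65  80.36  12.  ]
 [552.21 -25.8   12.  ]
 [519.66 102.68  12.  ]
 [484.32  -3.39  12.  ]] [[519.53 103.52  12.  ]
 [484.91  -3.03  12.  ]
 [588.47  79.69  12.  ]
 [552.44 -25.92  12.  ]]
[np.float64(71.54080579708683), np.float64(71.57484917350867)]
[np.float64(-18.171749901349983), np.float64(-18.263634782126314)]
[np.float64(71.9998992685703), np.float64(71.16101901395263)]
[np.float64(160.9385828555819), np.float64(161.27294977194177)]
top 1 [161.53 179.24] [178.42 208.99]
scene 1 [465.14 155.71] [453.52 245.7 ]
top -1 [480.38 276.97] [485.29 303.16]
scene -1 [194.   218.68] [189.61 308.44]
```

The small disc's centre hole is within 0.6 mm of the jig centre in both views. The jig is at (536.1, 38.5) with its y axis at 71.6°. Now I'll grasp the plate.

```bash
python3 -m jog '[{"dp":[0.013,0.03,0.04],"turn":[0,0,0]},{"dp":[0.013,0.03,0.1],"turn":[0,0,0]},{"dp":[0.013,0.03,0.17],"turn":[0,0,0]},{"dp":[0.013,0.03,0.2],"turn":[0,0,0]},{"dp":[0.013,0.03,0.2],"turn":[0,0,0]},{"dp":[0.013,0.03,0.2],"turn":[0,0,0]},{"dp":[0.013,0.03,0.2],"turn":[0,0,0]}]'; python3 plan.py 423.4 -249.7 14 -23.3
python3 - <<'E'
from h import *
im=cams.capture("scene")
u,v=map(int,proj("scene",[423,-250,40])); print(u-50,v-40)
cv2.imwrite("pics/f.png",cv2.resize(im[v-40:v+40,u-50:u+50],None,fx=6,fy=6,interpolation=cv2.INTER_CUBIC)[:,:,::-1])
E
```

```text
time: 17.95
tcp_pos: [425.0, -250.4, 67.3]
ee_rot: [0.979, -0.202, 0.001, 0.0]
ft_force: [0.5, 0.3, 1.2]
gripper_width: 0.688
t 17.95 tcp [ 425.01 -250.42   67.29] yaw -23.25 tilt 0.12 F [0.45 0.27 1.21] w 64.65 j [-0.71  0.2   1.87  0.    1.07 -0.3 ]
dp [-0.0062 -0.0002  0.1776] turn [ 0.0006 -0.0019  0.0008]
196 178
```

View pics/f.png

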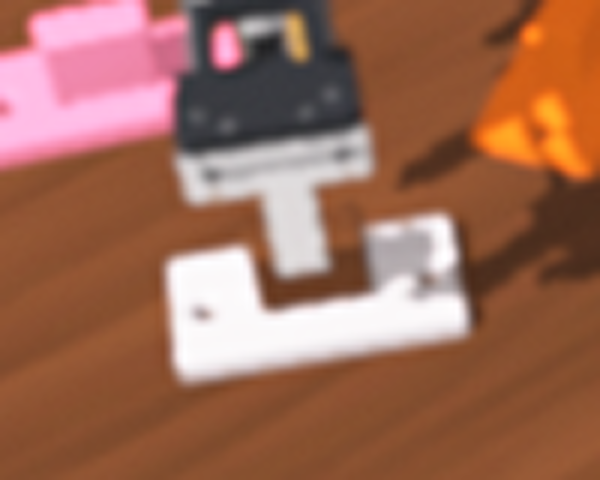

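```bash
python3 -m jog '[{"dp":[-0.005,0,0.04],"turn":[0,0,0]},{"dp":[-0.005,0,0.09],"turn":[0,0,0]},{"dp":[-0.005,0,0.14],"turn":[0,0,0]},{"dp":[-0.005,0,0.175],"turn":[0,0,0]},{"dp":[-0.005,0,0.175],"turn":[0,0,0]},{"dp":[-0.005,0,0.175],"turn":[0,0,0]}]'; python3 plan.py 423.4 -249.7 14 -23.3
```

```text
time: 18.6
tcp_pos: [422.7, -249.3, 13.8]
ee_rot: [0.979, -0.202, -0.0, -0.0]
ft_force: [-0.6, 0.1, 0.4]
gripper_width: 0.692
t 18.6 tcp [ 422.72 -249.32   13.75] yaw -23.28 tilt 0.02 F [-0.58  0.11  0.39] w 65.09 j [-0.71  0.29  1.9  -0.    0.96 -0.3 ]
dp [ 0.0026  0.0003 -0.0008] turn [-0.0001  0.0002  0.0004]
```

```bash
python3 -m jog '[{"dp":[0,0,0],"turn":[0,0,0]},{"dp":[0,0,0],"turn":[0,0,0]},{"dp":[0,0,0],"turn":[0,0,0]},{"dp":[0,0,0],"turn":[0,0,0]},{"dp":[0,0,0],"turn":[0,0,0]},{"dp":[0,0,0],"turn":[0,0,0]},{"dp":[0,0,0],"turn":[0,0,0]},{"dp":[0,0,0],"turn":[0,0,0]},{"dp":[0,0,0],"turn":[0,0,0]},{"dp":[0,0,0],"turn":[0,0,0]}]' 0 60; python3 plan.py 423.4 -249.7 14 -23.3
```

```text
time: 19.6
tcp_pos: [423.1, -249.5, 14.0]
ee_rot: [0.979, -0.202, 0.0, 0.0]
ft_force: [0.5, 0.0, 0.6]
gripper_width: 0.233
t 19.6 tcp [ 423.07 -249.48   14.02] yaw -23.28 tilt 0.04 F [0.48 0.02 0.62] w 21.88 j [-0.71  0.28  1.9   0.    0.96 -0.3 ]
dp [0.0013 0.0002 0.0001] turn [ 0.0001 -0.0006  0.0004]
```

Gripped at 21.9 mm, which matches the 22 mm handle. I'll lift to about 120 mm.

```bash
python3 -m jog '[{"dp":[0,0,-0.03],"turn":[0,0,0]},{"dp":[0,0,-0.08],"turn":[0,0,0]},{"dp":[0,0,-0.15],"turn":[0,0,0]},{"dp":[0,0,-0.23],"turn":[0,0,0]},{"dp":[0,0,-0.31],"turn":[0,0,0]},{"dp":[0,0,-0.36],"turn":[0,0,0]},{"dp":[0,0,-0.38],"turn":[0,0,0]},{"dp":[0,0,-0.38],"turn":[0,0,0]}]'; python3 plan.py 536.1 38.5 130 -18.4
```

```text
time: 20.4
tcp_pos: [422.7, -249.4, 128.3]
ee_rot: [0.979, -0.202, 0.0, 0.0]
ft_force: [0.0, 0.7, -4.6]
gripper_width: 0.229
t 20.4 tcp [ 422.71 -249.35  128.31] yaw -23.28 tilt 0.04 F [ 0.04  0.73 -4.63] w 21.55 j [-0.71  0.11  1.82 -0.    1.21 -0.3 ]
dp [-0.0319 -1.0308 -0.006 ] turn [ 0.0003 -0.0006 -0.0813]
```

```bash
python3 -m jog '[{"dp":[0,-0.05,0],"turn":[0,0,0]},{"dp":[0,-0.13,0],"turn":[0,0,0]},{"dp":[-0.01,-0.23,0],"turn":[0,0,-0.02]},{"dp":[-0.01,-0.35,0],"turn":[0,0,-0.04]},{"dp":[-0.02,-0.48,0],"turn":[0,0,-0.06]},{"dp":[-0.02,-0.61,0],"turn":[0,0,-0.08]},{"dp":[-0.03,-0.74,0],"turn":[0,0,-0.081]},{"dp":[-0.03,-0.86,0],"turn":[0,0,-0.081]},{"dp":[-0.03,-0.95,0],"turn":[0,0,-0.081]},{"dp":[-0.03,-0.99,0],"turn":[0,0,-0.081]},{"dp":[-0.03,-1.0,0],"turn":[0,0,-0.081]},{"dp":[-0.03,-1.0,0],"turn":[0,0,-0.081]}]'; python3 plan.py 536.1 38.5 120 -18.4
python3 -m jog '[{"dp":[0,0,0],"turn":[0,0,0]},{"dp":[0,0,0],"turn":[0,0,0]},{"dp":[0,0,0],"turn":[0,0,0]}]'; python3 plan.py 536.1 38.5 120 -18.4
```

```text
time: 21.6
tcp_pos: [532.1, 29.9, 126.9]
ee_rot: [0.987, -0.16, -0.001, 0.0]
ft_force: [0.2, 0.0, -4.1]
gripper_width: 0.232
t 21.6 tcp [532.12  29.87 126.92] yaw -18.38 tilt 0.13 F [ 0.16  0.05 -4.14] w 21.85 j [-0.11  0.2   1.72 -0.    1.22  0.22]
dp [ 0.0036 -0.0315  0.023 ] turn [0.001  0.0019 0.0003]
time: 21.9
tcp_pos: [532.8, 28.9, 127.9]
ee_rot: [0.987, -0.161, -0.0, 0.0]
ft_force: [0.9, -0.5, -3.9]
gripper_width: 0.235
t 21.9 tcp [532.85  28.87 127.91] yaw -18.51 tilt 0.01 F [ 0.9  -0.46 -3.92] w 22.1 j [-0.11  0.2   1.72 -0.    1.22  0.22]
dp [ 0.0001 -0.0339  0.0264] turn [ 0.0001  0.     -0.0018]
```

```bash
python3 -m jog '[{"dp":[0,-0.01,0.02],"turn":[0,0,0]},{"dp":[0,-0.02,0.05],"turn":[0,0,-0.001]},{"dp":[0,-0.034,0.08],"turn":[0,0,-0.001]},{"dp":[0,-0.034,0.11],"turn":[0,0,-0.002]},{"dp":[0,-0.034,0.11],"turn":[0,0,-0.002]},{"dp":[0,-0.034,0.11],"turn":[0,0,-0.002]},{"dp":[0,-0.034,0.11],"turn":[0,0,-0.002]}]'; python3 plan.py 536.1 38.5 80 -18.4
python3 - <<'E'
from h import *
s=env.sense()["tcp_pos"]
y=np.radians(71.6)
for c in("top","scene"):
    im=cams.capture(c);cv2.imwrite(f"pics/g_{c}_full.png",im[:,:,::-1])
    u,v=map(int,proj(c,[536,38.5,70])); o=np.array([u-50,v-37]);print(o)
    cv2.imwrite(f"pics/g_{c}.png",cv2.resize(im[v-37:v+37,u-50:u+50],None,fx=8,fy=8,interpolation=cv2.INTER_CUBIC)[:,:,::-1])
    for sg in(1,-1):
        X=s+[sg*48*np.cos(y),sg*48*np.sin(y),-4]; print(c,sg,(proj(c,X)-o+.5)*8-.5)
E
```

```text
time: 22.6
tcp_pos: [536.6, 39.4, 95.1]
ee_rot: [0.987, -0.159, 0.0, 0.0]
ft_force: [0.2, 0.2, -3.9]
gripper_width: 0.234
t 22.6 tcp [536.61  39.45  95.11] yaw -18.29 tilt 0.04 F [ 0.23  0.17 -3.94] w 22.0 j [-0.09  0.25  1.74 -0.    1.16  0.23]
dp [-0.0007  0.0035  0.0504] turn [-0.0001 -0.0006  0.0018]
[237 162]
top 1 [230.94655122 240.41645307]
top -1 [560.01379358 341.17370655]
[312 151]
scene 1 [550.3658491  223.51486789]
scene -1 [273.30024206 286.59849518]
```

View pics/g_top.png

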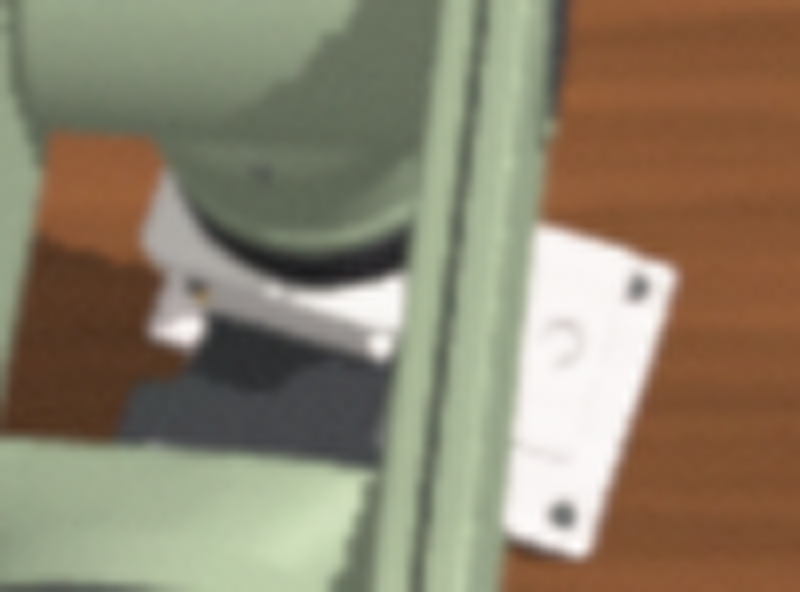

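View pics/g_scene.png

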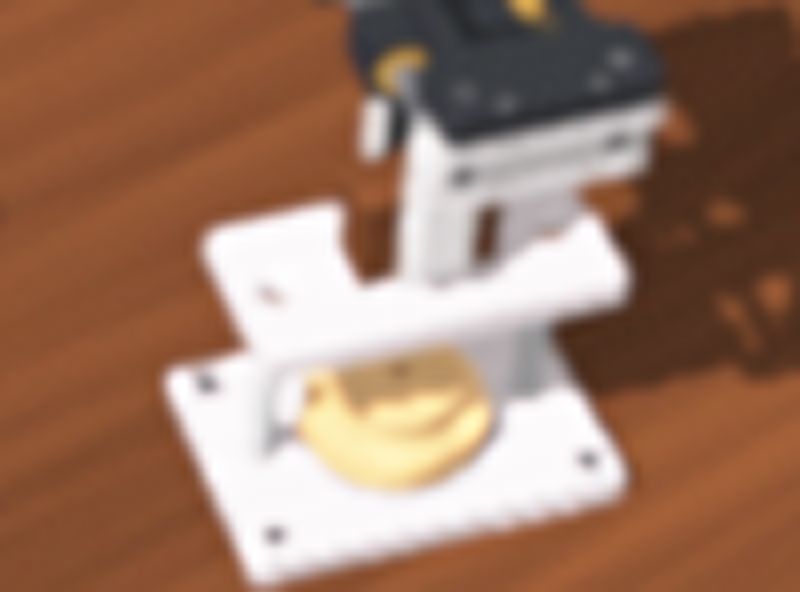

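Run:
```python
from h import *
np.set_printoptions(precision=2,suppress=True)
y=np.radians(71.6);e=np.array([np.cos(y),np.sin(y)])
g={c:cv2.cvtColor(cv2.imread(f"pics/g_{c}_full.png"),cv2.COLOR_BGR2GRAY).astype(float) for c in("top","scene")}
for c,p in(("top",(237+563.5/8-.5,162+343.5/8-.5)),("scene",(312+270.5/8-.5,151+293.5/8-.5))):
    for z in(81.1,86,91.1):
        X=ray(c,p,z)[:2]; print(c,z,X,"centre if yaw ok",X+48*e)
# plate outline corners on top face z=91: scene front edge & left edge
print("front-left, back-left (scene) z91",[ray("scene",(312+(a+.5)/8-.5,151+(b+.5)/8-.5),91)[:2] for a,b in((207,243),(340,208),(628,272),(590,215))])
print("top right corners", [ray("top",(237+(a+.5)/8-.5,162+(b+.5)/8-.5),91)[:2] for a,b in((540,225),(680,275),(590,555))])
```

```text
top 81.1 [522.79  -6.6 ] centre if yaw ok [537.94  38.95]
top 86 [521.88  -6.75] centre if yaw ok [537.03  38.79]
top 91.1 [520.93  -6.92] centre if yaw ok [536.08  38.63]
scene 81.1 [515.5   -2.37] centre if yaw ok [530.65  43.17]
scene 86 [519.23  -5.48] centre if yaw ok [534.38  40.06]
scene 91.1 [523.11  -8.72] centre if yaw ok [538.26  36.83]
front-left, back-left (scene) z91 [array([492.93, -11.22]), array([505.55,  33.99]), array([583.41,  90.64]), array([556.28,  98.21])]
top right corners [array([554.46,  -0.97]), array([539.5 , -39.64]), array([461.73, -13.5 ])]
```

Run:
```python
import cv2
im=cv2.imread("pics/g_top_full.png");a=im[185:235,295:325]
h=cv2.imread("pics/g_scene_full.png")[172:205,330:395]
def st(a): 
    a=cv2.resize(a,None,fx=12,fy=12,interpolation=cv2.INTER_CUBIC).astype(float); return (((a-150)/105).clip(0,1)**3*255).astype('uint8')
cv2.imwrite("pics/g2.png",st(a));cv2.imwrite("pics/g3.png",st(h))
```

```text
(no output)
```

View pics/g2.png

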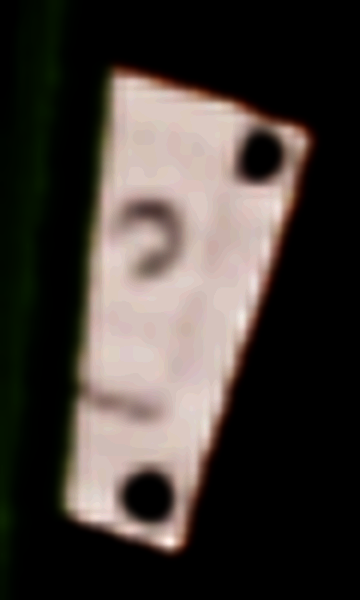

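View pics/g3.png

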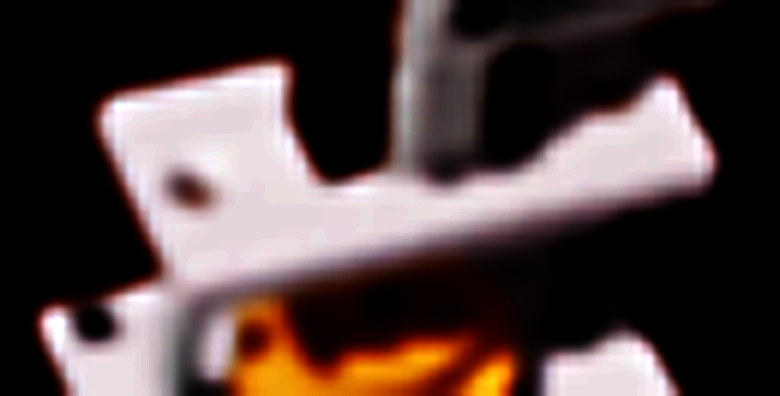

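```bash
python3 -m jog '[{"dp":[0,0,0.02],"turn":[0,0,0.001]},{"dp":[0,0,0.045],"turn":[0,0,0.001]},{"dp":[0,0,0.065],"turn":[0,0,0.001]},{"dp":[0,0,0.072],"turn":[0,0,0.001]},{"dp":[0,0,0.072],"turn":[0,0,0.001]},{"dp":[0,0,0.072],"turn":[0,0,0.001]}]'; python3 plan.py 536.3 39 70 -18.4;python3 -m jog '[{"dp":[0,0,0],"turn":[0,0,0]},{"dp":[0,0,0],"turn":[0,0,0]},{"dp":[0,0,0],"turn":[0,0,0]}]'; python3 plan.py 536.3 39 70 -18.4
python3 - <<'E'
from h import *
im=cams.capture("scene");cv2.imwrite("pics/h_full.png",im[:,:,::-1])
u,v=map(int,proj("scene",[536,38.5,60]))
cv2.imwrite("pics/h.png",cv2.resize(im[v-37:v+37,u-50:u+50],None,fx=8,fy=8,interpolation=cv2.INTER_CUBIC)[:,:,::-1])
im=cams.capture("top");cv2.imwrite("pics/ht_full.png",im[:,:,::-1])
a=cv2.resize(im[185:235,295:325],None,fx=12,fy=12,interpolation=cv2.INTER_CUBIC).astype(float)
cv2.imwrite("pics/ht.png",(((a-150)/105).clip(0,1)**3*255).astype('uint8'))
E
```

```text
time: 23.3
tcp_pos: [536.3, 39.5, 73.2]
ee_rot: [0.987, -0.16, 0.0, -0.0]
ft_force: [0.0, 0.1, -4.0]
gripper_width: 0.232
t 23.3 tcp [536.33  39.51  73.2 ] yaw -18.36 tilt 0.0 F [ 0.03  0.14 -4.03] w 21.85 j [-0.09  0.28  1.75  0.    1.11  0.23]
dp [0.0004 0.0016 0.0107] turn [-0.     -0.      0.0007]
time: 23.6
tcp_pos: [536.5, 39.5, 73.5]
ee_rot: [0.987, -0.159, 0.0, -0.0]
ft_force: [-0.7, -0.0, -3.5]
gripper_width: 0.231
t 23.6 tcp [536.47  39.51  73.52] yaw -18.35 tilt 0.03 F [-0.69 -0.01 -3.52] w 21.71 j [-0.09  0.28  1.75  0.    1.11  0.23]
dp [-0.      0.0018  0.0117] turn [-0.0001 -0.0005  0.0008]
```

View pics/h.png

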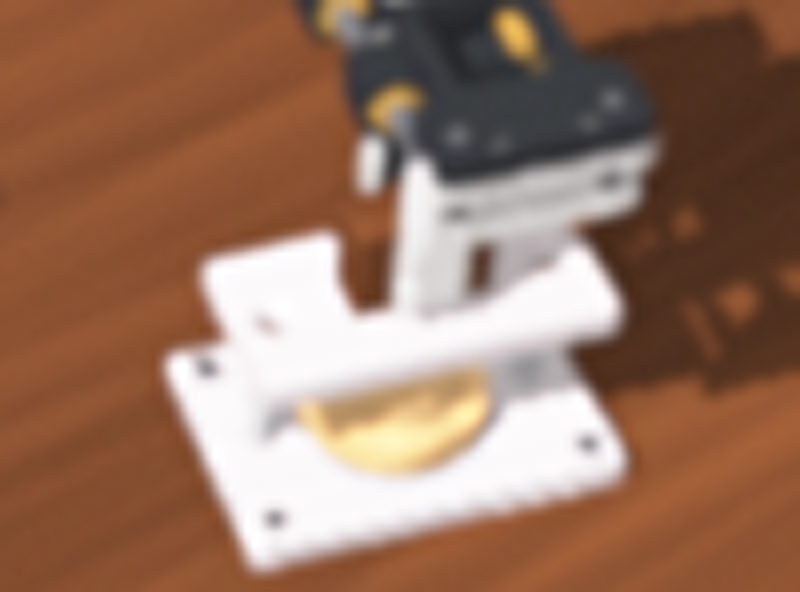

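View pics/ht.png

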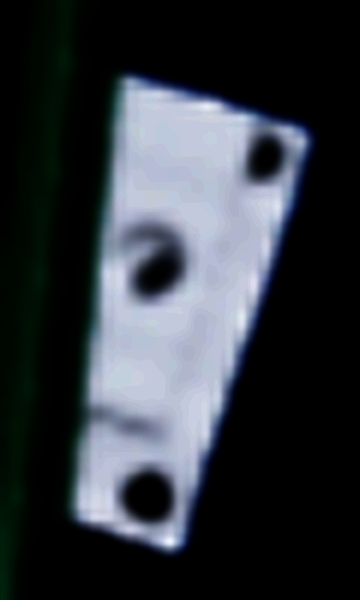

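```bash
python3 - <<'E'
from h import *
y=np.radians(71.6);e=np.array([np.cos(y),np.sin(y)])
for z in (64.5,69.5): print(ray("top",(307.54,206.29),z)[:2]+48*e)
y=np.radians(71.6)
X=np.array([536.1-48*np.cos(y),38.5-48*np.sin(y)])
for z in(59.5,64.5,69.5,56): print(z,(proj("top",[*X,z])-[295,185]+.5)*12-.5)
E
python3 -m jog '[{"dp":[0,0,0.01],"turn":[0,0,0]},{"dp":[0,0,0.02],"turn":[0,0,0]},{"dp":[0,0,0.02],"turn":[0,0,0]}]'; python3 plan.py 536.3 39 65 -18.4
```

```text
[536.73167416  38.17142231]
[535.821372   38.0179072]
59.5 [155.17096921 268.98944934]
64.5 [154.28800857 264.30233756]
69.5 [153.39706498 259.57284906]
56 [155.78434908 272.24551748]
time: 24.0
tcp_pos: [535.6, 39.5, 66.5]
ee_rot: [0.987, -0.16, -0.001, 0.0]
ft_force: [0.2, 0.5, -4.9]
gripper_width: 0.23
t 24.0 tcp [535.6   39.53  66.52] yaw -18.36 tilt 0.09 F [ 0.18  0.46 -4.85] w 21.65 j [-0.09  0.29  1.76 -0.    1.1   0.23]
dp [0.0028 0.001  0.0051] turn [0.0004 0.0014 0.0007]
```

```bash
python3 -m jog '[{"dp":[0.001,0,0.007],"turn":[0,0,0]},{"dp":[0.001,0,0.014],"turn":[0,0,0]},{"dp":[0.001,0,0.02],"turn":[0,0,0]},{"dp":[0.001,0,0.02],"turn":[0,0,0]}]'; python3 plan.py 536.3 39 52 -18.4
```

```text
time: 24.4
tcp_pos: [536.4, 38.9, 60.9]
ee_rot: [0.987, -0.159, -0.0, 0.0]
ft_force: [-0.1, -2.6, -4.9]
gripper_width: 0.231
t 24.4 tcp [536.4   38.87  60.92] yaw -18.35 tilt 0.06 F [-0.14 -2.57 -4.87] w 21.74 j [-0.09  0.29  1.76 -0.    1.09  0.23]
dp [-0.0005 -0.0003  0.0297] turn [0.0009 0.0001 0.0008]
```

```bash
python3 -m jog '[{"dp":[0,0.002,0.006],"turn":[0,0,0]},{"dp":[0,0.002,0.014],"turn":[0,0,0]},{"dp":[0,0.002,0.022],"turn":[0,0,0]},{"dp":[0,0.002,0.022],"turn":[0,0,0]}]'; python3 plan.py 536.3 39 52 -18.4
```

```text
time: 24.8
tcp_pos: [536.2, 38.8, 54.2]
ee_rot: [0.987, -0.16, -0.0, 0.0]
ft_force: [-0.5, -1.2, -4.5]
gripper_width: 0.231
t 24.8 tcp [536.23  38.81  54.2 ] yaw -18.36 tilt 0.02 F [-0.48 -1.23 -4.49] w 21.73 j [-0.09  0.3   1.76 -0.    1.07  0.23]
dp [ 0.     -0.0007  0.0073] turn [0.0001 0.0002 0.0007]
```

Sliding freely over both dowels. I'll approach contact in small steps.

```bash
python3 -m jog '[{"dp":[0,0.001,0.004],"turn":[0,0,0]},{"dp":[0,0.001,0.007],"turn":[0,0,0]},{"dp":[0,0.001,0.007],"turn":[0,0,0]},{"dp":[0,0.001,0.007],"turn":[0,0,0]}]'; python3 plan.py;  python3 -m jog '[{"dp":[0,0,0.003],"turn":[0,0,0]},{"dp":[0,0,0.003],"turn":[0,0,0]},{"dp":[0,0,0.003],"turn":[0,0,0]}]'; python3 plan.py
```

```text
time: 25.2
tcp_pos: [536.2, 38.7, 52.5]
ee_rot: [0.987, -0.16, -0.0, -0.0]
ft_force: [-0.7, -0.3, -3.9]
gripper_width: 0.232
t 25.2 tcp [536.24  38.73  52.46] yaw -18.36 tilt 0.02 F [-0.66 -0.31 -3.91] w 21.79 j [-0.09  0.31  1.76  0.    1.07  0.23]
time: 25.5
tcp_pos: [536.4, 38.7, 52.0]
ee_rot: [0.987, -0.159, 0.0, -0.0]
ft_force: [-2.2, 0.3, 0.2]
gripper_width: 0.229
t 25.5 tcp [536.35  38.71  51.98] yaw -18.35 tilt 0.02 F [-2.19  0.28  0.23] w 21.57 j [-0.09  0.31  1.76  0.    1.07  0.23]
```

```bash
python3 -m jog '[{"dp":[0,0,0.001],"turn":[0,0,0]},{"dp":[0,0,0.002],"turn":[0,0,0]},{"dp":[0,0,0.002],"turn":[0,0,0]},{"dp":[0,0,0.002],"turn":[0,0,0]}]'; python3 plan.py;python3 -m jog '[{"dp":[0,0,0],"turn":[0,0,0]},{"dp":[0,0,0],"turn":[0,0,0]},{"dp":[0,0,0],"turn":[0,0,0]}]'; python3 plan.py
```

```text
time: 25.9
tcp_pos: [536.4, 38.7, 52.0]
ee_rot: [0.987, -0.159, 0.0, -0.0]
ft_force: [-2.4, -0.4, 6.3]
gripper_width: 0.23
t 25.9 tcp [536.39  38.69  52.  ] yaw -18.35 tilt 0.01 F [-2.44 -0.43  6.32] w 21.61 j [-0.09  0.31  1.76  0.    1.07  0.23]
time: 26.2
tcp_pos: [536.4, 38.7, 52.0]
ee_rot: [0.987, -0.159, 0.0, -0.0]
ft_force: [-3.5, -0.7, 5.7]
gripper_width: 0.229
t 26.2 tcp [536.42  38.7   52.01] yaw -18.35 tilt 0.02 F [-3.47 -0.74  5.71] w 21.48 j [-0.09  0.31  1.76  0.    1.07  0.23]
```

```bash
python3 -m jog '[{"dp":[-0.001,0,0.001],"turn":[0,0,0]},{"dp":[-0.001,0,0.002],"turn":[0,0,0]},{"dp":[-0.001,0,0.002],"turn":[0,0,0]},{"dp":[-0.001,0,0.002],"turn":[0,0,0]},{"dp":[-0.001,0,0.002],"turn":[0,0,0]}]'; python3 plan.py;python3 -m jog '[{"dp":[0,0,0],"turn":[0,0,0]},{"dp":[0,0,0],"turn":[0,0,0]},{"dp":[0,0,0],"turn":[0,0,0]},{"dp":[0,0,0],"turn":[0,0,0]},{"dp":[0,0,0],"turn":[0,0,0]},{"dp":[0,0,0],"turn":[0,0,0]}]'; python3 plan.py
python3 - <<'E'
from h import *
im=cams.capture("scene")
u,v=map(int,proj("scene",[536,38.5,50]))
cv2.imwrite("pics/i.png",cv2.resize(im[v-37:v+37,u-50:u+50],None,fx=8,fy=8,interpolation=cv2.INTER_CUBIC)[:,:,::-1])
im=cams.capture("top");cv2.imwrite("pics/it.png",im[:,:,::-1])
print(env.sense()["ft_force"])
E
python3 plan.py
```

```text
time: 26.7
tcp_pos: [536.4, 38.7, 52.0]
ee_rot: [0.987, -0.159, 0.0, -0.0]
ft_force: [-4.6, -0.3, 8.4]
gripper_width: 0.229
t 26.7 tcp [536.41  38.73  51.99] yaw -18.35 tilt 0.04 F [-4.61 -0.28  8.43] w 21.55 j [-0.09  0.31  1.76  0.    1.07  0.23]
time: 27.3
tcp_pos: [536.4, 38.7, 52.0]
ee_rot: [0.987, -0.159, 0.0, -0.0]
ft_force: [-5.0, 0.1, 8.3]
gripper_width: 0.233
t 27.3 tcp [536.43  38.7   52.02] yaw -18.35 tilt 0.04 F [-5.01  0.14  8.27] w 21.91 j [-0.09  0.31  1.76  0.    1.07  0.23]
[-4.55708513 -0.0779179   7.76853598]
t 27.4 tcp [536.4   38.72  51.98] yaw -18.35 tilt 0.04 F [-4.56 -0.08  7.77] w 21.8 j [-0.09  0.31  1.76  0.    1.07  0.23]
```

View pics/i.png

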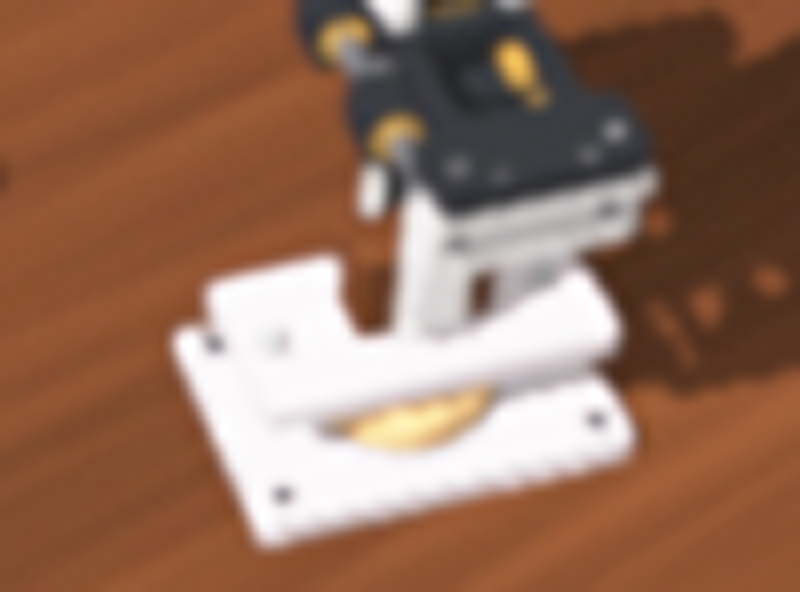

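View pics/it.png

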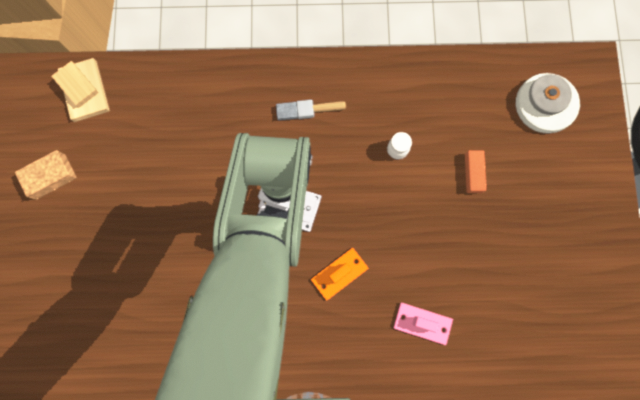

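```bash
python3 -m jog '[{"dp":[-0.001,0,0.001],"turn":[0,0,0]},{"dp":[-0.002,0,0.0013],"turn":[0,0,0]},{"dp":[-0.002,0,0.0013],"turn":[0,0,0]},{"dp":[-0.002,0,0.0013],"turn":[0,0,0]},{"dp":[-0.002,0,0.0013],"turn":[0,0,0]}]'; python3 plan.py;python3 -m jog '[{"dp":[0,0,0],"turn":[0,0,0]},{"dp":[0,0,0],"turn":[0,0,0]},{"dp":[0,0,0],"turn":[0,0,0]},{"dp":[0,0,0],"turn":[0,0,0]},{"dp":[0,0,0],"turn":[0,0,0]},{"dp":[0,0,0],"turn":[0,0,0]}]'; python3 plan.py
```

```text
time: 27.9
tcp_pos: [536.4, 38.7, 52.0]
ee_rot: [0.987, -0.159, 0.001, -0.0]
ft_force: [-3.4, -0.2, 9.0]
gripper_width: 0.232
t 27.9 tcp [536.4   38.72  51.99] yaw -18.35 tilt 0.1 F [-3.43 -0.15  9.04] w 21.82 j [-0.09  0.31  1.77 -0.    1.07  0.23]
time: 28.5
tcp_pos: [536.4, 38.7, 52.0]
ee_rot: [0.987, -0.159, 0.001, -0.0]
ft_force: [-3.6, -0.7, 9.0]
gripper_width: 0.232
t 28.5 tcp [536.4   38.74  51.99] yaw -18.35 tilt 0.1 F [-3.59 -0.67  9.01] w 21.81 j [-0.09  0.31  1.77 -0.    1.07  0.23]
```

```bash
python3 -m jog '[{"dp":[-0.001,0,0.001],"turn":[0,0,0]},{"dp":[-0.001,0,0.002],"turn":[0,0,0]},{"dp":[-0.001,0,0.002],"turn":[0,0,0]},{"dp":[-0.001,0,0.002],"turn":[0,0,0]},{"dp":[-0.001,0,0.002],"turn":[0,0,0]}]'; python3 plan.py;python3 -m jog '[{"dp":[0,0,0],"turn":[0,0,0]},{"dp":[0,0,0],"turn":[0,0,0]},{"dp":[0,0,0],"turn":[0,0,0]},{"dp":[0,0,0],"turn":[0,0,0]},{"dp":[0,0,0],"turn":[0,0,0]},{"dp":[0,0,0],"turn":[0,0,0]},{"dp":[0,0,0],"turn":[0,0,0]},{"dp":[0,0,0],"turn":[0,0,0]}]'; python3 plan.py
```

```text
time: 29.0
tcp_pos: [536.4, 38.7, 52.0]
ee_rot: [0.987, -0.159, 0.001, 0.0]
ft_force: [-5.1, -0.7, 11.2]
gripper_width: 0.231
t 29.0 tcp [536.4   38.73  51.98] yaw -18.35 tilt 0.13 F [-5.11 -0.69 11.18] w 21.68 j [-0.09  0.31  1.77 -0.    1.07  0.23]
time: 29.8
tcp_pos: [536.4, 38.7, 52.0]
ee_rot: [0.987, -0.159, 0.001, 0.0]
ft_force: [-4.6, 0.1, 12.2]
gripper_width: 0.231
t 29.8 tcp [536.4   38.74  51.98] yaw -18.35 tilt 0.13 F [-4.58  0.13 12.15] w 21.68 j [-0.09  0.31  1.77 -0.    1.07  0.23]
```

The push is steady: the wrist shows +12 N against about −4 N hanging free, so the plate bears with about 15–16 N. I'll hand in.

```bash
python3 -c "
from station import job_done,env
print(job_done()); s=env.sense(); print(s['time'],s['tcp_pos'],s['ft_force'])"
```

```text
the job is handed in; nothing more can be done
None
the job is handed in; nothing more can be done
```

I laid the large disc in the jig's ring, laid the small disc on top of it, and slid the aluminium press plate over both dowels. I handed in at about 29.8 s, with the plate still gripped (60 N set) and pressed down; no verdict was reported.

- **Discs:** after release, the large disc was about 1.5 mm off the jig centre in each view, though the two views disagreed on the direction. The small disc was within about 0.6 mm. Once the plate was down the small disc was hidden, so I could not check it again.
- **Plate:** contact came at the tool height expected for a seat 38 mm above the bench. The tool was within about 0.5 mm and 0.1° of the jig, and tilted 0.13°. The last scene picture showed the one dowel I could see coming through its hole.
- **Push:** the wrist read +12 N, against about −4 N with the plate hanging free, so the plate bears on the small disc with about 15–16 N. A sideways force of about 4.6 N remained at the wrist; I tried to trim it out and only partly managed.
- **Bystanders:** the jar, bar and brush look unmoved in the last top picture.

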